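# Load the sample carousel and mesh it onto its splined drive

### The arm

A 6-joint arm with a two-finger parallel gripper is mounted at the origin on a cart in front of the work surface, level with it; the furniture and walls round the work are solid. World frame = base frame: x ahead of the robot, y to its left, z up, the work surface at z = 0. Lengths are in m, angles in rad, forces in N, time in s.
With the tool pointing down it reaches from about 0.35 to 0.775 m from the base axis. Payload 7.3 kg.
Tool frame: the origin (TCP) lies between the finger pads; the fingertips stand 19 mm ahead of it and the grasp point (between the pads) is the TCP; z points along the fingers, y is the direction in which the jaws open and shut (so a half turn about z gives the same grasp; the last joint's range is limited). The gripper opens to 92 mm and grips with 3 to 60 N. Pads are 19 mm wide; open, the fingers measure 130 mm over their backs; the gripper's body (75 mm by 190 mm) begins 47 mm behind the grasp point.
Start: joints at [1.044, 0.342, 1.524, -0, 1.275, -0.146], TCP at [0.195, 0.487, 0.246] pointing down, gripper open.
Joint ranges: [-2.53, 2.53], [-0.77, 2.02], [0.04, 2.7], [-1, 4.14], [0.28, 2.66], [-3.11, 3.11]. Speed limits (rad/s): [2.57, 2.57, 3.14, 3.14, 3.14, 3.14].

### API

Orientations are given as a rotation vector (axis times angle).
In Python, from bench import observe, snapshot, calibration, close_job gives the robot as it stands. The module is installed in compiled form; this text tells all that it offers.
- The arm moves only by the shell command python3 -m pendant 'ROWS'. ROWS is JSON, a list of rows, each an object of numbers: "dx", "dy", "dz": the shift along the tool's x, y, z in cm; "ax", "ay", "az": the turn, a rotation vector about the tool's x, y, z in degrees; "gripper": the closure in counts, from 0 (fully open) to 255 (shut). In form: [{"dx": .., "dy": .., "dz": .., "ax": .., "ay": .., "az": .., "gripper": ..}, ...]. A call has exactly 5 rows; each row shifts and turns the commanded pose from where the row before left it, along the tool's axes as they then stand; what a row does not reach is not made up. A row lasts 1/12 s, in which the tool goes at most 41.7 mm and 7.16 degrees, less where a joint would pass 70% of its speed; a pose out of reach is approached as far as the arm can. A call with a gripper value outside its range is refused whole. The fingers move at their own pace and stop on an object; the grip force is fixed at half the most. Time passes only in rows, so rows that do not move let the fingers close, or fill a call up. It gives the time, the measured TCP pose, the force and the opening at its end, in the units of the state.
- observe(): the state, without advancing time (a new reading comes with each control period).
- snapshot(name): name is "scene" or "top" or "wrist"; returns (picture, depth): 384x512x3 uint8, red, green, blue; 384x512 float32, m along the optical axis (not along the pixel's ray), 0 where there is no reading.
- calibration(name): a dict with "fx", "fy", "cx", "cy" (pixels), "D" ([k1, k2, p1, p2, k3] as OpenCV has them; the pictures are not rectified), "world_from_camera" (4x4, takes a point from camera to world coordinates); the wrist camera has in their place "T_tool_cam" (4x4, takes a point from camera to tool coordinates, whose origin is the TCP and whose axes are the flange's). Camera axes: x right, y down, z forward; pixel columns grow to the right and rows downward; lengths in m; the calibration is good to about 2 mm. A picture is of the moment at which its call begins: read the wrist's pose just before it. calibration takes no time and is no camera call.
- close_job(): hands the job in, once; it reports no verdict.
The state is a dict: "t": time; "joint_positions": joint angles; "dq": joint speeds; "tau": joint torques, N m; "tool_pos": TCP position; "tcp_rot": TCP orientation; "wrist_force": force on the tool from outside, world axes, zero at the start; "ft_torque": the same for the moment, N m; "gripper_width": finger opening in m.
Only numpy, scipy, OpenCV 4.12 (cv2) and the standard library are available. Lean on these libraries where they do the work, as an engineer would, in place of code of your own. Each camera call takes 0.05 s, during which the arm holds its last target.

### The job

Load the sample carousel standing on the worktop: put one of the two sample tubes from the rack fully down into pocket 1 (the one at the rim tab), then the other one into pocket 2 straight opposite. Then lift the loaded carousel by its flat grip, keep it level, turn it until its bore meshes with the splined spindle of the drive unit, slide it home, and press it down against the sprung seat as far as it goes. Finish while still gripping it and pressing it down; keep the tubes upright and leave the specimen cup where it is.

Things in the scene. Friction and masses are not known exactly. Their poses are not given: they have to be found in the camera images.
- tube_a_mid (a point): centre (half-way up) of a capped sample tube: 90 mm tall, body 12 mm in diameter, cap 16 mm in diameter over the top 18 mm, 20 g; z axis up along the tube to the cap. It stands in the rack, its bottom 34 mm above the worktop, leaning a few degrees at most. The two tubes are interchangeable.
- tube_b_mid (a point): centre of the other sample tube, the same in every respect, 120 mm away in the same rack
- rack: fixed blue tube rack, 58 x 164 mm and 62 mm high, long side along its y axis; origin at the centre of its underside. The tubes stand in its end holes at x = -15 mm, y = -60 and +60 mm (its frame); the holes are 14 mm square.
- carousel: loose white sample carousel, about 0.25 kg, standing on the worktop: round deck 130 mm in diameter and 6 mm thick with four upright cups (pockets) at 52 mm radius, a hub, and a 143 mm high central column with a flat grip at its top. Origin at the centre of its underside, z up. Pocket 1 lies along its +x and has an 18 mm wide square tab on the rim (reaching 78 mm from the axis) and one dot; pocket 2 lies opposite along -x (two dots); pockets 3 and 4 along +y and -y stay empty.
- carousel_grip (a point): centre of the carousel's flat grip, 122 mm above its underside; the grip is 14 mm thick along the carousel's x, 28 mm wide along y, and runs from 99 to 143 mm above the underside, clear above the loaded tubes (their tops are at 96 mm)
- carousel_bore (a point): centre of the carousel's underside, where the bore opens; axes as the carousel. The bore's mouth is smooth, 35 mm in diameter and 8 mm deep; above that four inner teeth stand on the diagonals, so that its four grooves (for the spindle's keys) lie along the carousel's x and y axes, i.e. in line with the four pockets. The bore is 34 mm deep.
- pocket1 (a point): point in pocket 1 where the centre (half-way up) of a fully seated tube lies: 51 mm above the carousel's underside, 52 mm from its axis. The cup is 16 mm wide inside, flared to about 22 mm at the mouth, which is 46 mm above the carousel's underside; its floor is 6 mm above the underside.
- pocket2 (a point): the same point in pocket 2
- drive_seat (a point): centre of the top of the drive unit's sprung seat when not pressed, 42 mm above the worktop. The drive unit is a fixed round white housing, 116 mm in diameter and 30 mm high with a small grey control strip at its front; the seat is a grey ring, 72 mm in diameter, round the spindle. The carousel's underside comes to rest on it.
- spindle_top (a point): centre of the top of the upright steel spindle, 66 mm above the worktop (24 mm above the seat); its frame turns with the spindle. Core 20 mm in diameter with four straight keys, 5 mm wide, reaching 15.5 mm from the axis along the frame's x and y axes. Clearance to the bore's grooves is about 1.5 mm or 0.12 rad; a quarter turn gives the same fit.
- spindle (a joint): angle of the spindle in its housing, anticlockwise from above, rad; stiff (about 0.3 N m to turn it). Its starting angle varies.
- seat (a joint): how far the sprung seat is pressed down, m: 0 as it stands, 0.008 at its stop. It takes about 7 N to start and 13 N to reach the stop; the loaded carousel's own weight (3 to 4 N) does not press it, and it springs up when let go.
- cup: specimen cup with a screw lid, 62 mm in diameter, 72 mm high, a bystander; origin at the centre of its underside

How it is judged:
By the outcome, as a careful person would: the job done as asked, in the order asked, and still so for the second after the job is handed in, while the arm keeps its last pose, push and grip.
It also fails if it takes over 72 s, if anything falls off the work surface, if the arm or the gripper's body presses on something with over 40 N, if the wrist force passes 120 N, or if a joint passes its speed limit or range.

## Working session

There is one attempt and no reset: what is moved stays moved. The work goes in short steps, Python scripts to look and compute and a shell command to move; the robot and the scene stay as the last step left them, time stands still between calls to the robot, and variables do not carry over. Pictures are saved under pics/ and viewed, and the job is handed in when it is done.

```bash
mkdir -p pics; ls
cat > h.py <<'E'
import numpy as np, cv2
from bench import observe, snapshot, calibration
from scipy.spatial.transform import Rotation as R
def save(n,img): cv2.imwrite('pics/'+n+'.png',cv2.cvtColor(img,cv2.COLOR_RGB2BGR))
E
python3 - <<'E'
from h import *
np.set_printoptions(precision=4,suppress=True)
s=observe();print(s)
for n in ['scene','top','wrist']:
    c=calibration(n);print(n,c)
    s=observe()
    p,d=snapshot(n);save(n+'0',p);np.savez('pics/'+n+'0.npz',p=p,d=d,pos=s['tool_pos'],rot=s['tcp_rot'])
E
```

```text
pics
{'t': 0.0, 'joint_positions': array([ 1.044 ,  0.3428,  1.525 ,  0.    ,  1.2754, -0.146 ]), 'dq': array([-0.0012,  0.0006,  0.0002, -0.0003,  0.0005, -0.    ]), 'tau': array([ -0.0018, -43.1232, -24.4217,   0.0715,   0.0559,  -0.0001]), 'tool_pos': array([0.1949, 0.4871, 0.245 ]), 'tcp_rot': array([-0.5945, -3.0843,  0.0024]), 'wrist_force': array([ 0.9208,  1.2414, -0.0495]), 'ft_torque': array([-0.0428, -0.0086,  0.014 ]), 'gripper_width': 0.09169953382293021}
scene {'fx': 457.2230863934822, 'fy': 457.2230863934822, 'cx': 256.70048598155165, 'cy': 187.32243382478165, 'D': array([0.0374, 0.    , 0.    , 0.    , 0.    ]), 'world_from_camera': array([[ 0.739 , -0.3036,  0.6014, -0.095 ],
       [-0.6733, -0.3018,  0.675 , -0.6369],
       [-0.0234, -0.9037, -0.4275,  0.5162],
       [ 0.    ,  0.    ,  0.    ,  1.    ]])}
top {'fx': 444.59543849478916, 'fy': 444.59543849478916, 'cx': 246.61625264604854, 'cy': 191.63441665383124, 'D': array([-0.1259,  0.    ,  0.    ,  0.    ,  0.    ]), 'world_from_camera': array([[-0.021 , -0.9948,  0.0995,  0.4291],
       [-0.9994,  0.0183, -0.028 ,  0.03  ],
       [ 0.0261, -0.1001, -0.9946,  1.0235],
       [ 0.    ,  0.    ,  0.    ,  1.    ]])}
wrist {'fx': 314.6557313333916, 'fy': 314.6557313333916, 'cx': 258.250070028887, 'cy': 193.9632287194912, 'D': array([-0.0672,  0.    ,  0.    ,  0.    ,  0.    ]), 'T_tool_cam': array([[-0.0004, -0.9521, -0.3057,  0.0823],
       [ 1.    , -0.0004,  0.0001,  0.0003],
       [-0.0002, -0.3057,  0.9521, -0.1397],
       [ 0.    ,  0.    ,  0.    ,  1.    ]])}
```

View pics/top0.png

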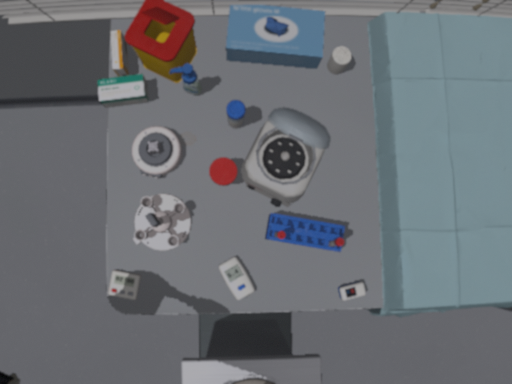

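View pics/scene0.png

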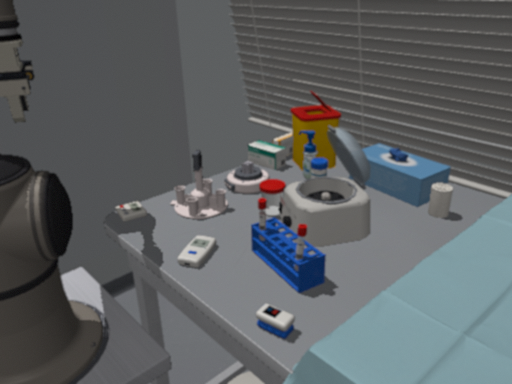

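View pics/wrist0.png

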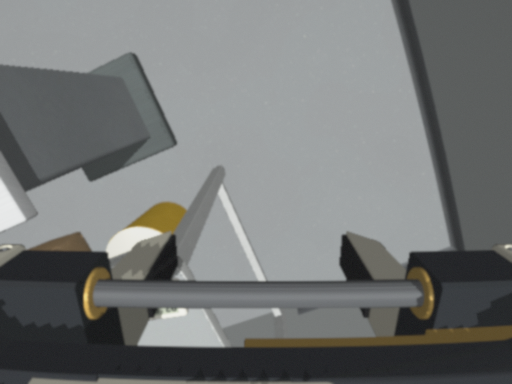

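```bash
cat >> h.py <<'E'
def cam(n,pos=None,rot=None):
    c=calibration(n);K=np.array([[c['fx'],0,c['cx']],[0,c['fy'],c['cy']],[0,0,1]])
    if n=='wrist':
        T=np.eye(4);T[:3,:3]=R.from_rotvec(rot).as_matrix();T[:3,3]=pos;T=T@c['T_tool_cam']
    else: T=c['world_from_camera']
    return K,np.array(c['D']),T
def rays(cm,uv):
    K,D,T=cm;u=cv2.undistortPoints(np.array(uv,float).reshape(-1,1,2),K,D).reshape(-1,2)
    d=np.c_[u,np.ones(len(u))]@T[:3,:3].T
    return T[:3,3],d
def onplane(cm,uv,z):
    o,d=rays(cm,uv);return o+d*((z-o[2])/d[:,2])[:,None]
def proj(cm,P):
    K,D,T=cm;Ti=np.linalg.inv(T);rv=cv2.Rodrigues(Ti[:3,:3])[0]
    return cv2.projectPoints(np.array(P,float).reshape(-1,1,3),rv,Ti[:3,3],K,D)[0].reshape(-1,2)
def load(n):
    z=np.load('pics/'+n+'.npz');return z['p'],z['d'],z['pos'],z['rot']
def crop(n,img,x0,x1,y0,y1,s): save(n,cv2.resize(img[y0:y1,x0:x1],None,fx=s,fy=s,interpolation=cv2.INTER_CUBIC))
E
python3 - <<'E'
from h import *
np.set_printoptions(precision=4,suppress=True)
p,d,_,_=load('top0')
crop('topc1',p,100,230,110,260,5);crop('topc2',p,255,355,205,255,8)
cm=cam('top')
print(onplane(cm,[[281,234],[340,242],[153,147]],[.12]*1+[.12]+[.066] if 0 else np.array([.124,.124,.066])))
print(onplane(cm,[[152,219]],.143), onplane(cm,[[162,222]],0.006))
E
```

```text
[[ 0.4318 -0.0631  0.124 ]
 [ 0.4126 -0.1834  0.124 ]
 [ 0.627   0.206   0.066 ]]
[[0.4663 0.1937 0.143 ]] [[0.4648 0.1962 0.006 ]]
```

View pics/topc1.png

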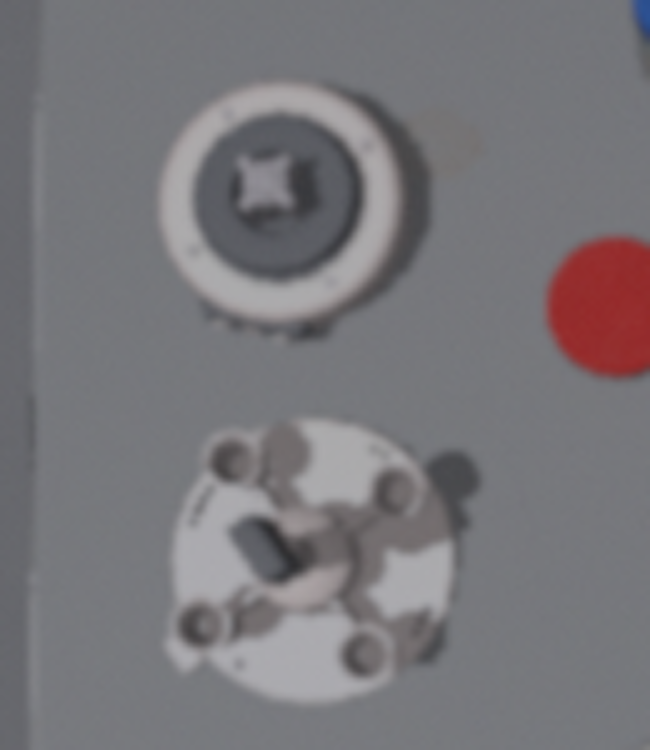

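View pics/topc2.png

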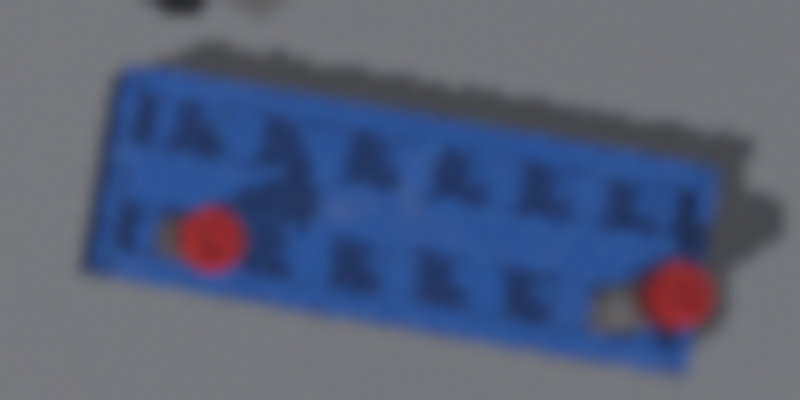

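```bash
cat >> h.py <<'E'
def plan(x,y,z,yaw=None,n=5,pose=None):
    s=observe();p=np.array(s['tool_pos']);Rm=R.from_rotvec(s['tcp_rot'])
    m=Rm.as_matrix();cy=np.degrees(np.arctan2(m[1,1],m[0,1]))
    dy=0 if yaw is None else (yaw-cy+180)%360-180
    print('t %.2f'%s['t'],'pos',p.round(4),'yaw %.2f'%cy,'F',np.round(s['wrist_force'],1),'w %.4f'%s['gripper_width'],'tilt',m[:2,2].round(4), 'q6 %.2f'%s['joint_positions'][5])
    d=(np.array([x,y,z])-p)/n
    Rc=m
    print('world delta mm',(d*n*1000).round(1),'|row| mm %.1f'%(np.linalg.norm(d)*1000))
    for i in range(n):
        t=Rc.T@d*100
        print('{"dx":%.2f,"dy":%.2f,"dz":%.2f,"az":%.2f}'%(*t,-dy/n))
        Rc=Rc@R.from_rotvec([0,0,np.radians(-dy/n)]).as_matrix()
def shot(n,name):
    s=observe();p,d=snapshot(n);save(name,p);np.savez('pics/'+name+'.npz',p=p,d=d,pos=s['tool_pos'],rot=s['tcp_rot']);return p,d
E
python3 - <<'E'
from h import *
plan(.465,.195,.30,33.7,10)
E
```

```text
t 0.15 pos [0.195  0.4872 0.2452] yaw 68.18 F [ 0.6 -0.1 -0.8] w 0.0917 tilt [-0.0006 -0.001 ] q6 -0.15
world delta mm [ 270.  -292.2   54.8] |row| mm 40.2
{"dx":-3.59,"dy":-1.71,"dz":-0.55,"az":3.45}
{"dx":-3.69,"dy":-1.49,"dz":-0.55,"az":3.45}
{"dx":-3.77,"dy":-1.27,"dz":-0.55,"az":3.45}
{"dx":-3.84,"dy":-1.04,"dz":-0.55,"az":3.45}
{"dx":-3.90,"dy":-0.80,"dz":-0.55,"az":3.45}
{"dx":-3.94,"dy":-0.57,"dz":-0.55,"az":3.45}
{"dx":-3.96,"dy":-0.33,"dz":-0.55,"az":3.45}
{"dx":-3.98,"dy":-0.09,"dz":-0.55,"az":3.45}
{"dx":-3.98,"dy":0.15,"dz":-0.55,"az":3.45}
{"dx":-3.96,"dy":0.39,"dz":-0.55,"az":3.45}
```

```bash
python3 -m pendant '[{"dx":-3.59,"dy":-1.71,"dz":-0.55,"az":3.45},{"dx":-3.69,"dy":-1.49,"dz":-0.55,"az":3.45},{"dx":-3.77,"dy":-1.27,"dz":-0.55,"az":3.45},{"dx":-3.84,"dy":-1.04,"dz":-0.55,"az":3.45},{"dx":-3.90,"dy":-0.80,"dz":-0.55,"az":3.45}]'
python3 -m pendant '[{"dx":-3.94,"dy":-0.57,"dz":-0.55,"az":3.45},{"dx":-3.96,"dy":-0.33,"dz":-0.55,"az":3.45},{"dx":-3.98,"dy":-0.09,"dz":-0.55,"az":3.45},{"dx":-3.98,"dy":0.15,"dz":-0.55,"az":3.45},{"dx":-3.96,"dy":0.39,"dz":-0.55,"az":3.45}]'
python3 - <<'E'
from h import *
plan(.465,.195,.30,33.7,1)
shot('wrist','w1')
E
```

```text
t 0.15 pos [0.195  0.4872 0.2452] yaw 68.18 F [ 0.6 -0.1 -0.8] w 0.0917 tilt [-0.0006 -0.001 ] q6 -0.15
world delta mm [ 270.  -292.2   54.8] |row| mm 401.6
{"dx":-35.93,"dy":-17.09,"dz":-5.47,"az":34.48}invalid input at $[0]: expected keys dx, dy, dz, ax, ay, az, gripper
invalid input at $[0]: expected keys dx, dy, dz, ax, ay, az, gripper
```

View pics/w1.png

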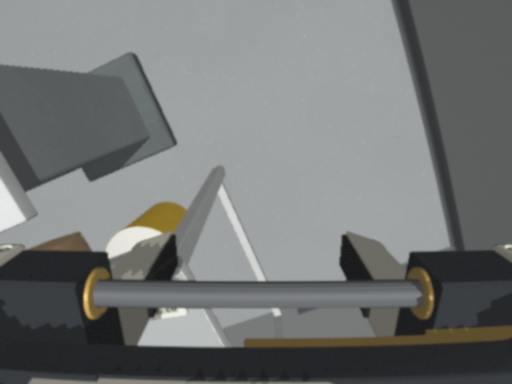

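```bash
sed -i 's/"az":%.2f}/"ax":0,"ay":0,"az":%.2f,"gripper":0}/' h.py
python3 -m pendant '[{"dx":-3.59,"dy":-1.71,"dz":-0.55,"ax":0,"ay":0,"az":3.45,"gripper":0},{"dx":-3.69,"dy":-1.49,"dz":-0.55,"ax":0,"ay":0,"az":3.45,"gripper":0},{"dx":-3.77,"dy":-1.27,"dz":-0.55,"ax":0,"ay":0,"az":3.45,"gripper":0},{"dx":-3.84,"dy":-1.04,"dz":-0.55,"ax":0,"ay":0,"az":3.45,"gripper":0},{"dx":-3.90,"dy":-0.80,"dz":-0.55,"ax":0,"ay":0,"az":3.45,"gripper":0}]'
python3 -m pendant '[{"dx":-3.94,"dy":-0.57,"dz":-0.55,"ax":0,"ay":0,"az":3.45,"gripper":0},{"dx":-3.96,"dy":-0.33,"dz":-0.55,"ax":0,"ay":0,"az":3.45,"gripper":0},{"dx":-3.98,"dy":-0.09,"dz":-0.55,"ax":0,"ay":0,"az":3.45,"gripper":0},{"dx":-3.98,"dy":0.15,"dz":-0.55,"ax":0,"ay":0,"az":3.45,"gripper":0},{"dx":-3.96,"dy":0.39,"dz":-0.55,"ax":0,"ay":0,"az":3.45,"gripper":0}]'
python3 - <<'E'
from h import *
plan(.465,.195,.30,33.7,1)
shot('wrist','w2')
E
```

```text
t: 0.62
tool_pos: [0.3308, 0.3398, 0.2734]
tcp_rot: [-1.054, -2.959, 0.0]
wrist_force: [0.9, 0.4, -0.6]
gripper_width: 0.0921
t: 1.03
tool_pos: [0.466, 0.1933, 0.301]
tcp_rot: [-1.487, -2.767, -0.0]
wrist_force: [-0.1, 1.3, 0.5]
gripper_width: 0.092
t 1.03 pos [0.466  0.1933 0.301 ] yaw 33.50 F [-0.1  1.3  0.5] w 0.0920 tilt [-0.0001  0.0001] q6 -0.34
world delta mm [-1.   1.7 -1. ] |row| mm 2.2
{"dx":0.19,"dy":0.01,"dz":0.10,"ax":0,"ay":0,"az":-0.20,"gripper":0}
```

View pics/w2.png

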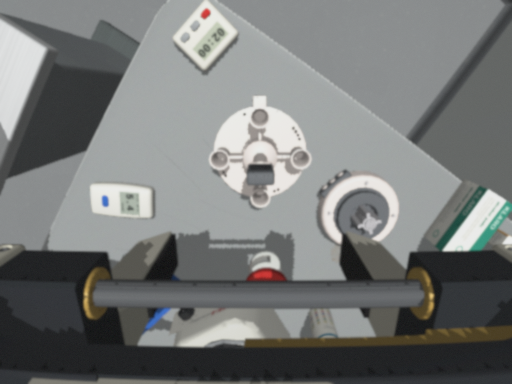

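Run:
```python
from h import *
p,d,pos,rot=load('w2')
crop('w2a',p,200,320,90,215,6)
crop('w2b',p,310,410,160,255,7)
```

```text
(no output)
```

View pics/w2a.png

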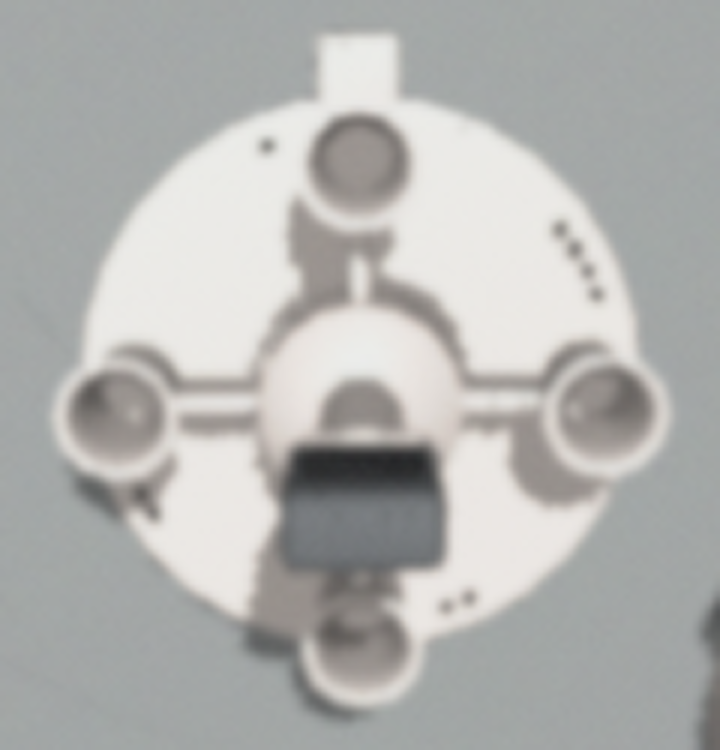

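View pics/w2b.png

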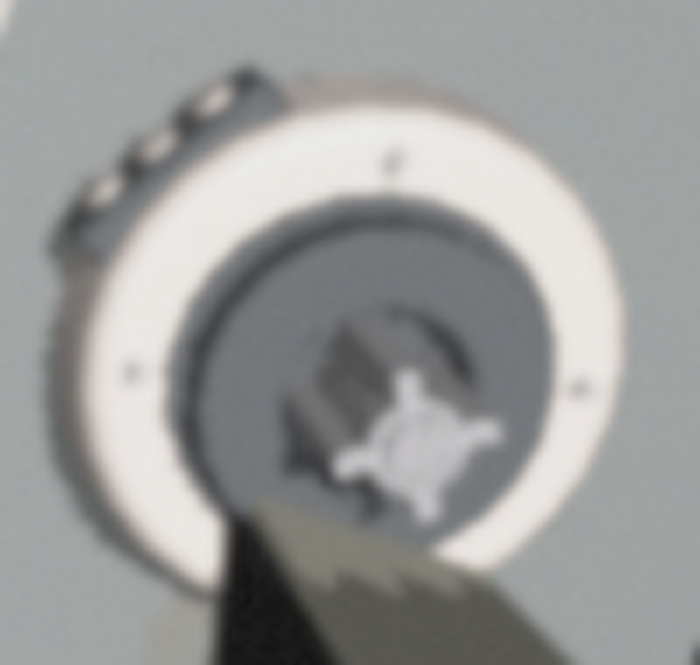

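Run:
```python
from h import *
np.set_printoptions(precision=4,suppress=True)
p,d,pos,rot=load('w2');cm=cam('wrist',pos,rot)
f=lambda a,o,s:(np.array(a,float)+.5)/s-.5+np.array(o)
P=onplane(cm,f([[359,166],[114,416],[362,650],[608,412]],(200,90),6),.046)
print(P);print('c12',(P[0]+P[2])/2,'c34',(P[1]+P[3])/2)
a=np.arctan2(*(P[0]-P[2])[1::-1]);b=np.arctan2(*(P[1]-P[3])[1::-1])
print(np.degrees([a,b]),np.linalg.norm(P[0]-P[2]),np.linalg.norm(P[1]-P[3]))
print('grip',onplane(cm,f([[363,530],[284,527],[443,527]],(200,90),6),.143))
S=onplane(cm,f([[411,378],[500,432],[428,517],[340,468]],(310,160),7),.066)
print(S,S.mean(0));q=S-S.mean(0);print(np.degrees(np.arctan2(q[:,1],q[:,0]))%90,np.linalg.norm(q,axis=1))
m,_=cm[2],0
# seat circle points, z .042 ; deck contour
g=(p.min(2)>195).astype(np.uint8);g[:90]=0
cs,_=cv2.findContours(g,cv2.RETR_EXTERNAL,cv2.CHAIN_APPROX_NONE)
for c in cs:
    if cv2.contourArea(c)>1500: print(cv2.contourArea(c),cv2.boundingRect(c))
# depth check
for uv in [(240,130),(262,180),(380,222),(300,80)]:
    D=d[uv[1],uv[0]];o,r=rays(cm,[uv]);print(uv,o+r[0]*D)
```

```text
[[0.4376 0.2403 0.046 ]
 [0.4229 0.1683 0.046 ]
 [0.4958 0.1537 0.046 ]
 [0.5099 0.2269 0.046 ]]
c12 [0.4667 0.197  0.046 ] c34 [0.4664 0.1976 0.046 ]
[ 123.9061 -146.0494] 0.10429121630868451 0.10488851086452522
grip [[0.4661 0.1977 0.143 ]
 [0.4551 0.191  0.143 ]
 [0.4767 0.2053 0.143 ]]
[[0.6202 0.2184 0.066 ]
 [0.6412 0.2194 0.066 ]
 [0.641  0.1986 0.066 ]
 [0.6206 0.1972 0.066 ]] [0.6308 0.2084 0.066 ]
[46.3769 46.3358 46.2746 47.7265] [0.0146 0.0152 0.0142 0.0152]
4017.0 (209, 96, 99, 111)
(240, 130) [0.4266 0.2091 0.0056]
(262, 180) [0.4689 0.197  0.1429]
(380, 222) [0.6421 0.2176 0.0637]
(300, 80) [0.4575 0.3081 0.001 ]
```

Run:
```python
from h import *
np.set_printoptions(precision=3,suppress=True,linewidth=200)
p,d,_,_=load('top0');cm=cam('top')
vv,uu=np.mgrid[0:384,0:512];uv=np.c_[uu.ravel(),vv.ravel()]
o,r=rays(cm,uv);D=d.ravel();P=(o+r*D[:,None])[D>0]
xs=np.arange(.3,.82,.04);ys=np.arange(.32,-.34,-.04)
print('      ',*['%5.2f'%y for y in ys])
for x in xs[::-1]:
    row=[]
    for y in ys:
        k=(abs(P[:,0]-x)<.02)&(abs(P[:,1]-y)<.02);row.append('%5.0f'%(1000*np.percentile(P[k,2],98)) if k.any() else '  -  ')
    print('%.2f'%x,*row)
plan(.40,-.12,.25,80,10)
```

```text
0.32  0.28  0.24  0.20  0.16  0.12  0.08  0.04  0.00 -0.04 -0.08 -0.12 -0.16 -0.20 -0.24 -0.28 -0.32
0.78    59    59    59   160   163   135     5     5     5     4     5     5     5     5     4     5    63
0.74    59    58    57     5     4     5     5     5     4     4     5     5     5     5     5     5    61
0.70     4     5     4    29     4     4     4   106   106     5   168     1     5     5     5     5    62
0.66     4     4    45    46    43     5     5     5     5   213   219   210   177     4     5     4    62
0.62     5    28    46    69    44     4     5    72    97   216   231   225   204     5     4     5    61
0.58     5     4    34    44    31     5    76    76    97    98    89   219   195     5     5     5    62
0.54     4     4     8     9     7     4    75    76    92    98    98    98     5     5     5     5    63
0.50     4     4    48    48    49     6     4     5     4    68    93    89     5     5     4     4    62
0.46     5     4    47   146    42     9     5     4     5    65    64    64    63    63     5     5    62
0.42     5     6    47    10    48  
[... 552 characters left out ...]
20,"dy":-2.28,"dz":0.52,"ax":0,"ay":0,"az":-4.70,"gripper":0}
{"dx":-2.00,"dy":-2.45,"dz":0.52,"ax":0,"ay":0,"az":-4.70,"gripper":0}
{"dx":-1.80,"dy":-2.61,"dz":0.52,"ax":0,"ay":0,"az":-4.70,"gripper":0}
{"dx":-1.58,"dy":-2.74,"dz":0.52,"ax":0,"ay":0,"az":-4.70,"gripper":0}
{"dx":-1.35,"dy":-2.86,"dz":0.52,"ax":0,"ay":0,"az":-4.70,"gripper":0}
{"dx":-1.11,"dy":-2.96,"dz":0.52,"ax":0,"ay":0,"az":-4.70,"gripper":0}
{"dx":-0.86,"dy":-3.05,"dz":0.52,"ax":0,"ay":0,"az":-4.70,"gripper":0}
{"dx":-0.61,"dy":-3.11,"dz":0.52,"ax":0,"ay":0,"az":-4.70,"gripper":0}
{"dx":-0.35,"dy":-3.14,"dz":0.52,"ax":0,"ay":0,"az":-4.70,"gripper":0}
{"dx":-0.09,"dy":-3.16,"dz":0.52,"ax":0,"ay":0,"az":-4.70,"gripper":0}
```

```bash
python3 -m pendant '[{"dx":-2.2,"dy":-2.28,"dz":0.52,"ax":0,"ay":0,"az":-4.7,"gripper":0},{"dx":-2.0,"dy":-2.45,"dz":0.52,"ax":0,"ay":0,"az":-4.7,"gripper":0},{"dx":-1.8,"dy":-2.61,"dz":0.52,"ax":0,"ay":0,"az":-4.7,"gripper":0},{"dx":-1.58,"dy":-2.74,"dz":0.52,"ax":0,"ay":0,"az":-4.7,"gripper":0},{"dx":-1.35,"dy":-2.86,"dz":0.52,"ax":0,"ay":0,"az":-4.7,"gripper":0}]'
python3 -m pendant '[{"dx":-1.11,"dy":-2.96,"dz":0.52,"ax":0,"ay":0,"az":-4.7,"gripper":0},{"dx":-0.86,"dy":-3.05,"dz":0.52,"ax":0,"ay":0,"az":-4.7,"gripper":0},{"dx":-0.61,"dy":-3.11,"dz":0.52,"ax":0,"ay":0,"az":-4.7,"gripper":0},{"dx":-0.35,"dy":-3.14,"dz":0.52,"ax":0,"ay":0,"az":-4.7,"gripper":0},{"dx":-0.09,"dy":-3.16,"dz":0.52,"ax":0,"ay":0,"az":-4.7,"gripper":0}]'
python3 -m pendant '[{"dx":0,"dy":0,"dz":0,"ax":0,"ay":0,"az":0,"gripper":0},{"dx":0,"dy":0,"dz":0,"ax":0,"ay":0,"az":0,"gripper":0},{"dx":0,"dy":0,"dz":0,"ax":0,"ay":0,"az":0,"gripper":0},{"dx":0,"dy":0,"dz":0,"ax":0,"ay":0,"az":0,"gripper":0},{"dx":0,"dy":0,"dz":0,"ax":0,"ay":0,"az":0,"gripper":0}]'
python3 - <<'E'
from h import *
shot('wrist','w3')
plan(.432,-.063,.25,80,1)
E
```

```text
t: 1.5
tool_pos: [0.4306, 0.0394, 0.2743]
tcp_rot: [-0.88, -3.016, -0.0]
wrist_force: [1.3, -0.2, 0.4]
gripper_width: 0.0918
t: 1.92
tool_pos: [0.3968, -0.1152, 0.2485]
tcp_rot: [0.248, 3.132, 0.0]
wrist_force: [0.6, 0.6, -0.7]
gripper_width: 0.0919
t: 2.33
tool_pos: [0.3978, -0.113, 0.2489]
tcp_rot: [0.253, 3.131, 0.0]
wrist_force: [-0.0, -0.3, 0.1]
gripper_width: 0.0917
t 2.38 pos [ 0.3978 -0.1131  0.2489] yaw 80.77 F [ 0.3 -0.2 -0.2] w 0.0920 tilt [0.0004 0.0001] q6 -1.87
world delta mm [34.2 50.1  1.1] |row| mm 60.6
{"dx":-2.57,"dy":5.49,"dz":-0.11,"ax":0,"ay":0,"az":0.77,"gripper":0}
```

View pics/w3.png

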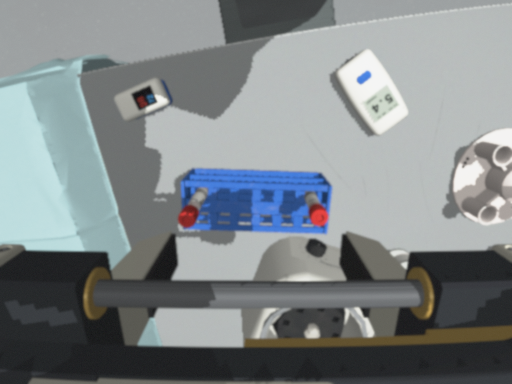

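Run:
```python
from h import *
np.set_printoptions(precision=4,suppress=True)
p,d,pos,rot=load('w3');cm=cam('wrist',pos,rot)
crop('w3c',p,170,340,150,245,4)
for nm,cmm in (('w3',cm),('top0',cam('top'))):
    pp,dd,_,_=load(nm);h=cv2.cvtColor(pp,cv2.COLOR_RGB2HSV)
    m=(((h[...,0]<8)|(h[...,0]>172))&(h[...,1]>140)&(h[...,2]>90)).astype(np.uint8)
    n,l,st,c=cv2.connectedComponentsWithStats(m)
    for i in range(1,n):
        if st[i,4]>30 :
            Z=dd[l==i];o,r=rays(cmm,[c[i]]);
            ys,xs=np.where(l==i);oo,rr=rays(cmm,np.c_[xs,ys]);Q=(oo+rr*dd[l==i][:,None]);
            t=Q[Q[:,2]>np.percentile(Q[:,2],90)-.004]
            print(nm,c[i],st[i],onplane(cmm,[c[i]],.12),'toppts',len(t),t.mean(0),(t.max(0)+t.min(0))/2)
```

```text
w3 [141.5306 101.4286] [138  97   9  10  49] [[ 0.3065 -0.1963  0.12  ]] toppts 49 [ 0.3032 -0.2279  0.0319] [ 0.3032 -0.2275  0.032 ]
w3 [317.9298 214.8561] [310 205  18  21 285] [[ 0.4306 -0.0627  0.12  ]] toppts 237 [ 0.4293 -0.0631  0.1264] [ 0.3779 -0.0774  0.255 ]
w3 [187.7007 215.8556] [179 206  19  21 284] [[ 0.4123 -0.1811  0.12  ]] toppts 218 [ 0.4126 -0.1813  0.1237] [ 0.4128 -0.1815  0.1235]
top0 [159.1     29.2125] [ 125    0   69   61 2249] [[0.8756 0.1862 0.12  ]] toppts 238 [0.8515 0.1733 0.2272] [0.6614 0.1175 0.6003]
top0 [223.0887 170.8528] [210 158  27  27 564] [[0.5633 0.0519 0.12  ]] toppts 465 [0.5696 0.0529 0.0777] [0.5139 0.0532 0.5475]
top0 [280.9459 234.4324] [278 232   7   6  37] [[ 0.4309 -0.0634  0.12  ]] toppts 30 [ 0.4313 -0.0627  0.1247] [ 0.4308 -0.0629  0.1251]
top0 [339.383  241.5319] [336 238   8   8  47] [[ 0.4135 -0.1831  0.12  ]] toppts 39 [ 0.4132 -0.1825  0.1241] [ 0.4136 -0.1825  0.125 ]
```

View pics/w3c.png

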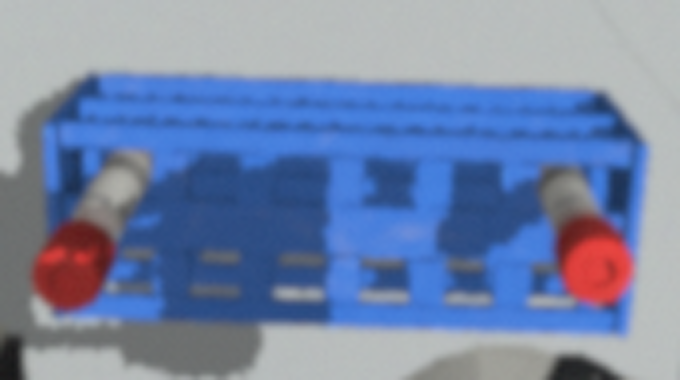

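Run:
```python
from h import *
np.set_printoptions(precision=4,suppress=True)
p,d,pos,rot=load('w3');cm=cam('wrist',pos,rot)
f=lambda a:(np.array(a,float)+.5)/4-.5+np.array([170,150])
print(onplane(cm,f([[564,178],[127,165]]),.066))
# top face cap ellipse A (601,268) , B (66,278)
print(onplane(cm,f([[602,268],[66,276]]),.124))
# depth pts of body, between z .07 and .1
for nm,c in (('A',(.431,-.063)),('B',(.413,-.182))):
    vv,uu=np.mgrid[150:245,170:340];uv=np.c_[uu.ravel(),vv.ravel()];o,r=rays(cm,uv);P=o+r*d[150:245,170:340].ravel()[:,None]
    for z0,z1 in((.066,.08),(.08,.1),(.11,.13)):
        k=(np.hypot(P[:,0]-c[0],P[:,1]-c[1])<.014)&(P[:,2]>z0)&(P[:,2]<z1);print(nm,z0,k.sum(),P[k].mean(0),P[k].min(0)[:2],P[k].max(0)[:2])
plan(.431,-.063,.16,80,5)
```

```text
[[ 0.4283 -0.0606  0.066 ]
 [ 0.4057 -0.1762  0.066 ]]
[[ 0.4309 -0.0615  0.124 ]
 [ 0.4132 -0.1819  0.124 ]]
A 0.066 52 [ 0.4268 -0.0623  0.073 ] [ 0.4248 -0.0675] [ 0.4317 -0.055 ]
A 0.08 92 [ 0.4267 -0.0627  0.0903] [ 0.4247 -0.0679] [ 0.4322 -0.0553]
A 0.11 330 [ 0.4291 -0.0628  0.1222] [ 0.4226 -0.0705] [ 0.4392 -0.0547]
B 0.066 72 [ 0.4067 -0.1763  0.0731] [ 0.4038 -0.1842] [ 0.4145 -0.1726]
B 0.08 115 [ 0.4079 -0.1772  0.0903] [ 0.4047 -0.1851] [ 0.415  -0.1734]
B 0.11 358 [ 0.4118 -0.1805  0.1213] [ 0.4046 -0.1903] [ 0.4222 -0.173 ]
t 2.38 pos [ 0.3978 -0.1131  0.2489] yaw 80.77 F [ 0.3 -0.2 -0.2] w 0.0920 tilt [0.0004 0.0001] q6 -1.87
world delta mm [ 33.2  50.1 -88.9] |row| mm 21.5
{"dx":-0.49,"dy":1.09,"dz":1.78,"ax":0,"ay":0,"az":0.15,"gripper":0}
{"dx":-0.49,"dy":1.10,"dz":1.78,"ax":0,"ay":0,"az":0.15,"gripper":0}
{"dx":-0.49,"dy":1.10,"dz":1.78,"ax":0,"ay":0,"az":0.15,"gripper":0}
{"dx":-0.49,"dy":1.10,"dz":1.78,"ax":0,"ay":0,"az":0.15,"gripper":0}
{"dx":-0.48,"dy":1.10,"dz":1.78,"ax":0,"ay":0,"az":0.15,"gripper":0}
```

```bash
python3 -m pendant '[{"dx":-0.49,"dy":1.1,"dz":1.78,"ax":0,"ay":0,"az":0.15,"gripper":60},{"dx":-0.49,"dy":1.1,"dz":1.78,"ax":0,"ay":0,"az":0.15,"gripper":60},{"dx":-0.49,"dy":1.1,"dz":1.78,"ax":0,"ay":0,"az":0.15,"gripper":60},{"dx":-0.49,"dy":1.1,"dz":1.78,"ax":0,"ay":0,"az":0.15,"gripper":60},{"dx":-0.49,"dy":1.1,"dz":1.78,"ax":0,"ay":0,"az":0.15,"gripper":60}]'
python3 -m pendant '[{"dx":0,"dy":0,"dz":0,"ax":0,"ay":0,"az":0,"gripper":60},{"dx":0,"dy":0,"dz":0,"ax":0,"ay":0,"az":0,"gripper":60},{"dx":0,"dy":0,"dz":0,"ax":0,"ay":0,"az":0,"gripper":60},{"dx":0,"dy":0,"dz":0,"ax":0,"ay":0,"az":0,"gripper":60},{"dx":0,"dy":0,"dz":0,"ax":0,"ay":0,"az":0,"gripper":60}]'
python3 - <<'E'
from h import *
shot('wrist','w4')
plan(.431,-.063,.114,80,5)
E
```

```text
t: 2.8
tool_pos: [0.4313, -0.0626, 0.1591]
tcp_rot: [0.274, 3.129, 0.0]
wrist_force: [1.0, 0.3, 0.3]
gripper_width: 0.0704
t: 3.22
tool_pos: [0.4312, -0.0644, 0.1607]
tcp_rot: [0.276, 3.127, -0.001]
wrist_force: [-0.7, -0.4, 0.3]
gripper_width: 0.07
t 3.27 pos [ 0.4311 -0.0644  0.1606] yaw 79.90 F [-0.7 -0.  -0.3] w 0.0700 tilt [ 0.0017 -0.0005] q6 -1.72
world delta mm [ -0.1   1.4 -46.6] |row| mm 9.3
{"dx":0.01,"dy":0.03,"dz":0.93,"ax":0,"ay":0,"az":-0.02,"gripper":0}
{"dx":0.01,"dy":0.03,"dz":0.93,"ax":0,"ay":0,"az":-0.02,"gripper":0}
{"dx":0.01,"dy":0.03,"dz":0.93,"ax":0,"ay":0,"az":-0.02,"gripper":0}
{"dx":0.01,"dy":0.03,"dz":0.93,"ax":0,"ay":0,"az":-0.02,"gripper":0}
{"dx":0.01,"dy":0.03,"dz":0.93,"ax":0,"ay":0,"az":-0.02,"gripper":0}
```

View pics/w4.png

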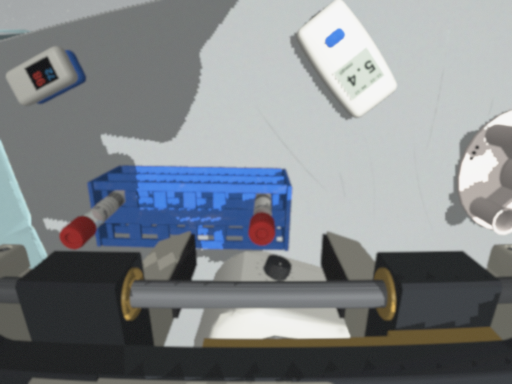

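Run:
```python
from h import *
np.set_printoptions(precision=4,suppress=True)
p,d,pos,rot=load('w4');cm=cam('wrist',pos,rot)
crop('w4c',p,230,300,180,260,8)
h=cv2.cvtColor(p,cv2.COLOR_RGB2HSV)
m=(((h[...,0]<8)|(h[...,0]>172))&(h[...,1]>140)&(h[...,2]>90)).astype(np.uint8)
n,l,st,c=cv2.connectedComponentsWithStats(m)
for i in range(1,n):
    if st[i,4]>100:
        q=onplane(cm,[c[i]],.119); print(c[i],q,(q-pos)@R.from_rotvec(rot).as_matrix())
```

```text
[261.3609 228.7679] [[ 0.4307 -0.0623  0.119 ]] [[0.001  0.002  0.0417]]
[ 75.9685 232.3453] [[ 0.4127 -0.1808  0.119 ]] [[-0.002  -0.1178  0.0418]]
```

View pics/w4c.png

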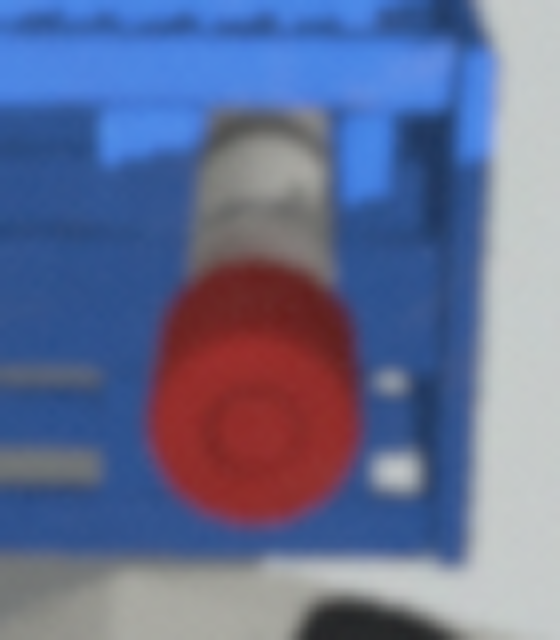

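```bash
python3 -m pendant '[{"dx":0.01,"dy":0.1,"dz":0,"ax":0,"ay":0,"az":0,"gripper":60},{"dx":0.01,"dy":0.1,"dz":1.2,"ax":0,"ay":0,"az":0,"gripper":60},{"dx":0,"dy":0,"dz":1.2,"ax":0,"ay":0,"az":0,"gripper":60},{"dx":0,"dy":0,"dz":1.2,"ax":0,"ay":0,"az":0,"gripper":60},{"dx":0,"dy":0,"dz":1.1,"ax":0,"ay":0,"az":0,"gripper":60}]'
python3 -m pendant '[{"dx":0,"dy":0,"dz":0,"ax":0,"ay":0,"az":0,"gripper":60},{"dx":0,"dy":0,"dz":0,"ax":0,"ay":0,"az":0,"gripper":255},{"dx":0,"dy":0,"dz":0,"ax":0,"ay":0,"az":0,"gripper":255},{"dx":0,"dy":0,"dz":0,"ax":0,"ay":0,"az":0,"gripper":255},{"dx":0,"dy":0,"dz":0,"ax":0,"ay":0,"az":0,"gripper":255}]'
python3 -m pendant '[{"dx":0,"dy":0,"dz":0,"ax":0,"ay":0,"az":0,"gripper":255},{"dx":0,"dy":0,"dz":0,"ax":0,"ay":0,"az":0,"gripper":255},{"dx":0,"dy":0,"dz":0,"ax":0,"ay":0,"az":0,"gripper":255},{"dx":0,"dy":0,"dz":0,"ax":0,"ay":0,"az":0,"gripper":255},{"dx":0,"dy":0,"dz":0,"ax":0,"ay":0,"az":0,"gripper":255}]'
```

```text
t: 3.68
tool_pos: [0.4311, -0.0621, 0.1125]
tcp_rot: [0.276, 3.129, -0.0]
wrist_force: [1.0, 0.2, 0.1]
gripper_width: 0.0702
t: 4.1
tool_pos: [0.4314, -0.0621, 0.1134]
tcp_rot: [0.276, 3.128, -0.0]
wrist_force: [-0.0, 0.9, -0.1]
gripper_width: 0.0484
t: 4.52
tool_pos: [0.431, -0.0619, 0.1127]
tcp_rot: [-0.276, -3.129, -0.0]
wrist_force: [-0.4, 0.8, 0.5]
gripper_width: 0.0155
```

```bash
python3 -m pendant '[{"dx":0,"dy":0,"dz":-1.2,"ax":0,"ay":0,"az":0,"gripper":255},{"dx":0,"dy":0,"dz":-2.4,"ax":0,"ay":0,"az":0,"gripper":255},{"dx":0,"dy":0,"dz":-3.4,"ax":0,"ay":0,"az":0,"gripper":255},{"dx":0,"dy":0,"dz":-3.6,"ax":0,"ay":0,"az":0,"gripper":255},{"dx":0,"dy":0,"dz":-3.4,"ax":0,"ay":0,"az":0,"gripper":255}]'
python3 - <<'E'
from h import *
plan(.4375,.2404,.25,33.9,10)
E
```

```text
t: 4.93
tool_pos: [0.4306, -0.0618, 0.2544]
tcp_rot: [-0.276, -3.129, -0.0]
wrist_force: [1.3, -0.7, -0.8]
gripper_width: 0.0153
t 4.93 pos [ 0.4306 -0.0618  0.2544] yaw 79.93 F [ 1.3 -0.7 -0.8] w 0.0153 tilt [-0.0003  0.0002] q6 -1.71
world delta mm [  6.9 302.2  -4.4] |row| mm 30.2
{"dx":0.46,"dy":2.99,"dz":0.04,"ax":0,"ay":0,"az":4.60,"gripper":0}
{"dx":0.70,"dy":2.94,"dz":0.04,"ax":0,"ay":0,"az":4.60,"gripper":0}
{"dx":0.93,"dy":2.88,"dz":0.04,"ax":0,"ay":0,"az":4.60,"gripper":0}
{"dx":1.16,"dy":2.79,"dz":0.04,"ax":0,"ay":0,"az":4.60,"gripper":0}
{"dx":1.38,"dy":2.69,"dz":0.04,"ax":0,"ay":0,"az":4.60,"gripper":0}
{"dx":1.59,"dy":2.57,"dz":0.04,"ax":0,"ay":0,"az":4.60,"gripper":0}
{"dx":1.79,"dy":2.43,"dz":0.04,"ax":0,"ay":0,"az":4.60,"gripper":0}
{"dx":1.98,"dy":2.28,"dz":0.04,"ax":0,"ay":0,"az":4.60,"gripper":0}
{"dx":2.16,"dy":2.12,"dz":0.04,"ax":0,"ay":0,"az":4.60,"gripper":0}
{"dx":2.32,"dy":1.94,"dz":0.04,"ax":0,"ay":0,"az":4.60,"gripper":0}
```

```bash
python3 -m pendant '[{"dx":0.46,"dy":2.99,"dz":0,"ax":0,"ay":0,"az":4.6,"gripper":255},{"dx":0.7,"dy":2.94,"dz":0,"ax":0,"ay":0,"az":4.6,"gripper":255},{"dx":0.93,"dy":2.88,"dz":0,"ax":0,"ay":0,"az":4.6,"gripper":255},{"dx":1.16,"dy":2.79,"dz":0,"ax":0,"ay":0,"az":4.6,"gripper":255},{"dx":1.38,"dy":2.69,"dz":0,"ax":0,"ay":0,"az":4.6,"gripper":255}]'
python3 -m pendant '[{"dx":1.59,"dy":2.57,"dz":0,"ax":0,"ay":0,"az":4.6,"gripper":255},{"dx":1.79,"dy":2.43,"dz":0,"ax":0,"ay":0,"az":4.6,"gripper":255},{"dx":1.98,"dy":2.28,"dz":0,"ax":0,"ay":0,"az":4.6,"gripper":255},{"dx":2.16,"dy":2.12,"dz":0,"ax":0,"ay":0,"az":4.6,"gripper":255},{"dx":2.32,"dy":1.94,"dz":0,"ax":0,"ay":0,"az":4.6,"gripper":255}]'
python3 -m pendant '[{"dx":0,"dy":0,"dz":0,"ax":0,"ay":0,"az":0,"gripper":255},{"dx":0,"dy":0,"dz":0,"ax":0,"ay":0,"az":0,"gripper":255},{"dx":0,"dy":0,"dz":0,"ax":0,"ay":0,"az":0,"gripper":255},{"dx":0,"dy":0,"dz":0,"ax":0,"ay":0,"az":0,"gripper":255},{"dx":0,"dy":0,"dz":0,"ax":0,"ay":0,"az":0,"gripper":255}]'
python3 - <<'E'
from h import *
shot('wrist','w5');shot('scene','s5')
plan(.4375,.2404,.25,33.9,1)
p,_,_,_=load('s5');crop('s5c',p,150,280,100,230,5)
E
```

```text
t: 5.35
tool_pos: [0.4342, 0.0905, 0.2528]
tcp_rot: [0.901, 3.01, 0.0]
wrist_force: [-0.3, 0.3, -0.6]
gripper_width: 0.0156
t: 5.77
tool_pos: [0.4376, 0.2418, 0.2526]
tcp_rot: [-1.482, -2.77, 0.0]
wrist_force: [0.5, 0.4, 0.3]
gripper_width: 0.0155
t: 6.18
tool_pos: [0.4381, 0.2392, 0.2528]
tcp_rot: [1.478, 2.772, -0.0]
wrist_force: [0.6, 0.0, 0.3]
gripper_width: 0.0153
t 6.28 pos [0.4381 0.2394 0.2528] yaw 33.87 F [-0.   0.2 -0. ] w 0.0155 tilt [0.0001 0.    ] q6 -0.24
world delta mm [-0.6  1.  -2.8] |row| mm 3.1
{"dx":0.12,"dy":0.00,"dz":0.28,"ax":0,"ay":0,"az":-0.03,"gripper":0}
```

View pics/w5.png

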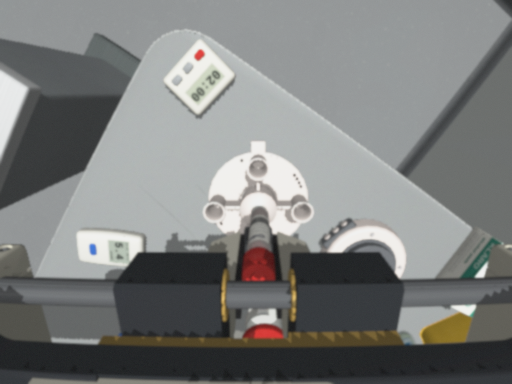

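View pics/s5c.png

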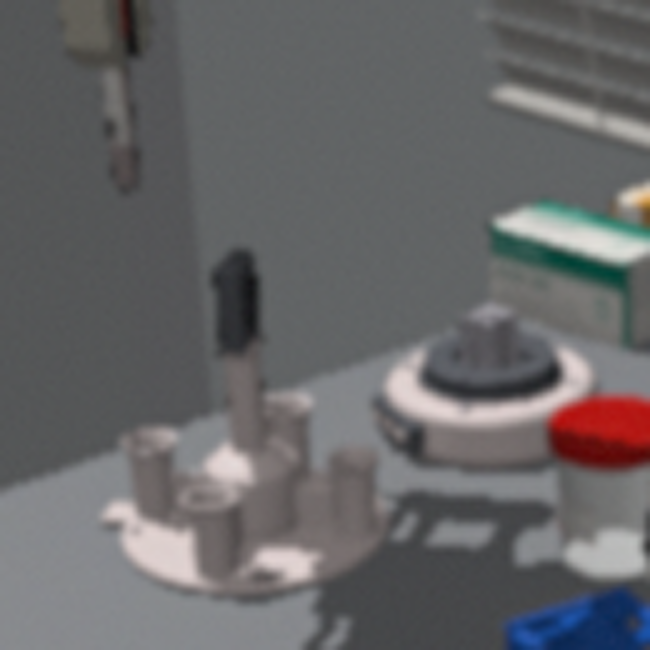

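Run:
```python
from h import *
p,_,_,_=load('w5');crop('w5c',p,195,325,135,285,5)
p,_,_,_=load('s5');crop('s5d',p,150,200,95,150,12)
```

View pics/w5c.png

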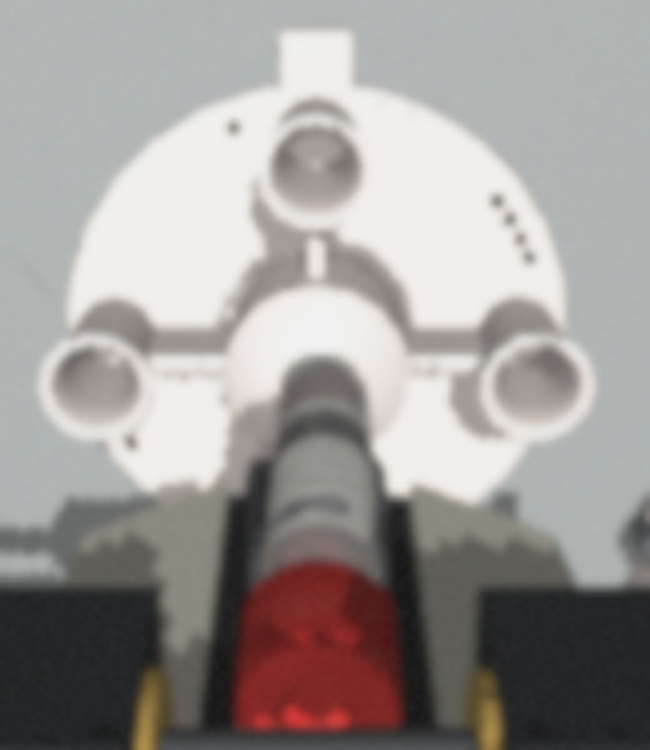

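View pics/s5d.png

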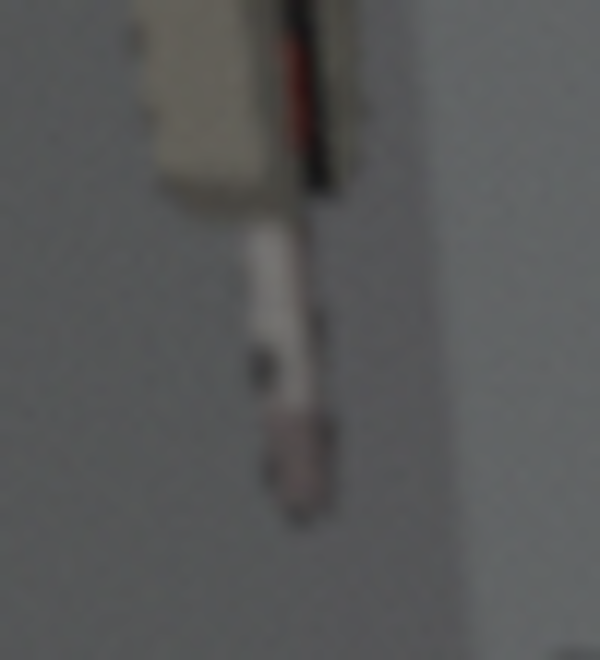

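Run:
```python
from h import *
np.set_printoptions(precision=4,suppress=True)
p,d,pos,rot=load('w5');cm=cam('wrist',pos,rot);sc=cam('scene')
f=lambda a,o,s:(np.array(a,float)+.5)/s-.5+np.array(o)
M=R.from_rotvec(rot).as_matrix()
for a,z in [((322,394),.180),((324,440),.19),((320,560),.223)]:
    q=onplane(cm,f([a],(195,135),5),z);print(q,(q-pos)@M)
V=[pos+[0,0,h] for h in (-.072,-.02)]
pp=proj(sc,V);print('scene vertical px', (pp-[150,95])*12)
P=onplane(cm,f([[316,168],[95,385],[538,385]],(195,135),5),.046);print(P,(P[1]+P[2])/2)
v=P[2]-P[1];print(np.degrees(np.arctan2(v[1],v[0]))+90,np.linalg.norm(v))
# seen axis bottom in scene -> across: triangulate ray scene (bottom centre) with z plane offsets
q=onplane(sc,f([[303,490]],(150,95),12),.180);print(q)
```

```text
[[0.4394 0.2396 0.18  ]] [[-0.0004  0.0013  0.0728]]
[[0.4412 0.2373 0.19  ]] [[-0.0033  0.0015  0.0628]]
[[0.4416 0.2357 0.223 ]] [[-0.0049  0.0009  0.0298]]
scene vertical px [[300.9382 466.5395]
 [272.8159 202.2262]]
[[0.4373 0.2409 0.046 ]
 [0.4231 0.1684 0.046 ]
 [0.5099 0.2266 0.046 ]] [0.4665 0.1975 0.046 ]
123.84589254430949 0.10450830171269065
[[0.433  0.2327 0.18  ]]
```

```bash
python3 -m pendant '[{"dx":0.13,"dy":-0.02,"dz":1.6,"ax":0,"ay":0,"az":0,"gripper":255},{"dx":0,"dy":0,"dz":2.8,"ax":0,"ay":0,"az":0,"gripper":255},{"dx":0,"dy":0,"dz":3,"ax":0,"ay":0,"az":0,"gripper":255},{"dx":0,"dy":0,"dz":3,"ax":0,"ay":0,"az":0,"gripper":255},{"dx":0,"dy":0,"dz":1.6,"ax":0,"ay":0,"az":0,"gripper":255}]'
python3 -m pendant '[{"dx":0,"dy":0,"dz":0,"ax":0,"ay":0,"az":0,"gripper":255},{"dx":0,"dy":0,"dz":0,"ax":0,"ay":0,"az":0,"gripper":255},{"dx":0,"dy":0,"dz":0,"ax":0,"ay":0,"az":0,"gripper":255},{"dx":0,"dy":0,"dz":0,"ax":0,"ay":0,"az":0,"gripper":255},{"dx":0,"dy":0,"dz":0,"ax":0,"ay":0,"az":0,"gripper":255}]'
python3 - <<'E'
from h import *
shot('wrist','w6');shot('scene','s6')
plan(.4369,.2401,.0847,33.9,1)
p,_,_,_=load('s6');crop('s6c',p,150,280,100,230,5)
E
```

```text
t: 6.7
tool_pos: [0.4358, 0.2401, 0.13]
tcp_rot: [-1.476, -2.77, 0.004]
wrist_force: [-0.8, -0.3, -0.1]
gripper_width: 0.0152
t: 7.12
tool_pos: [0.4379, 0.2415, 0.1341]
tcp_rot: [1.476, 2.771, 0.003]
wrist_force: [0.5, -0.2, 0.2]
gripper_width: 0.0157
t 7.22 pos [0.4375 0.2414 0.1337] yaw 33.94 F [-0.   0.5 -0.6] w 0.0156 tilt [0.0018 0.0007] q6 -0.24
world delta mm [ -0.6  -1.3 -49. ] |row| mm 49.0
{"dx":-0.07,"dy":-0.13,"dz":4.90,"ax":0,"ay":0,"az":0.04,"gripper":0}
```

View pics/w6.png

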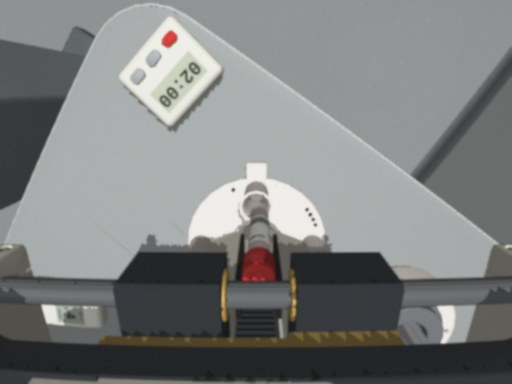

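View pics/s6c.png

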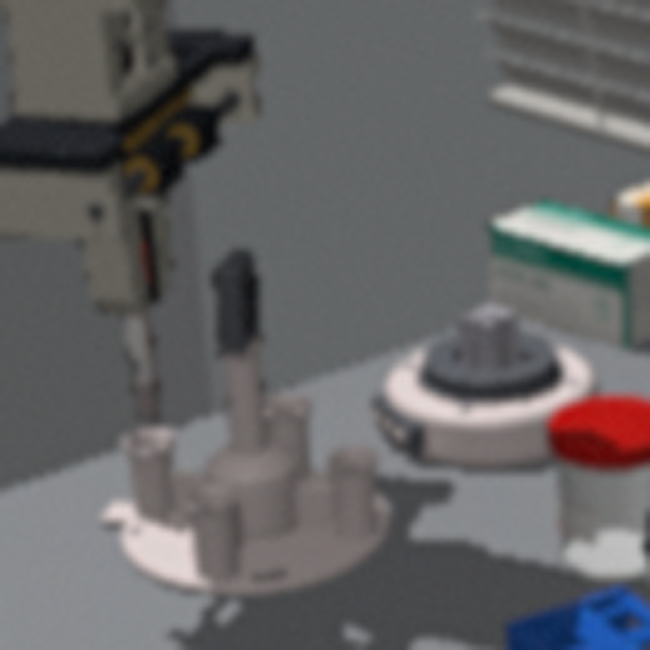

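```bash
python3 -m pendant '[{"dx":-0.05,"dy":-0.1,"dz":0.8,"ax":0,"ay":0,"az":0,"gripper":255},{"dx":0,"dy":0,"dz":0.9,"ax":0,"ay":0,"az":0,"gripper":255},{"dx":0,"dy":0,"dz":0.9,"ax":0,"ay":0,"az":0,"gripper":255},{"dx":0,"dy":0,"dz":0.9,"ax":0,"ay":0,"az":0,"gripper":255},{"dx":0,"dy":0,"dz":0.9,"ax":0,"ay":0,"az":0,"gripper":255}]'
python3 -m pendant '[{"dx":0,"dy":0,"dz":0.2,"ax":0,"ay":0,"az":0,"gripper":255},{"dx":0,"dy":0,"dz":0,"ax":0,"ay":0,"az":0,"gripper":255},{"dx":0,"dy":0,"dz":0,"ax":0,"ay":0,"az":0,"gripper":255},{"dx":0,"dy":0,"dz":0,"ax":0,"ay":0,"az":0,"gripper":255},{"dx":0,"dy":0,"dz":0,"ax":0,"ay":0,"az":0,"gripper":255}]'
python3 - <<'E'
from h import *
plan(.4369,.2401,.0847,33.9,1)
E
```

```text
t: 7.63
tool_pos: [0.4362, 0.2402, 0.0874]
tcp_rot: [-1.476, -2.772, 0.001]
wrist_force: [0.7, -0.8, -1.3]
gripper_width: 0.0156
t: 8.05
tool_pos: [0.4368, 0.2404, 0.0871]
tcp_rot: [1.476, 2.772, 0.001]
wrist_force: [-0.7, -0.3, -0.2]
gripper_width: 0.0155
t 8.05 pos [0.4368 0.2404 0.0871] yaw 33.94 F [-0.7 -0.3 -0.2] w 0.0155 tilt [0.0009 0.0004] q6 -0.24
world delta mm [ 0.1 -0.3 -2.4] |row| mm 2.5
{"dx":-0.03,"dy":-0.01,"dz":0.24,"ax":0,"ay":0,"az":0.04,"gripper":0}
```

```bash
python3 -m pendant '[{"dx":0,"dy":0,"dz":0.1,"ax":0,"ay":0,"az":0,"gripper":255},{"dx":0,"dy":0,"dz":0.1,"ax":0,"ay":0,"az":0,"gripper":255},{"dx":0,"dy":0,"dz":0.05,"ax":0,"ay":0,"az":0,"gripper":255},{"dx":0,"dy":0,"dz":0,"ax":0,"ay":0,"az":0,"gripper":255},{"dx":0,"dy":0,"dz":0,"ax":0,"ay":0,"az":0,"gripper":255}]'
python3 -m pendant '[{"dx":0,"dy":0,"dz":0,"ax":0,"ay":0,"az":0,"gripper":160},{"dx":0,"dy":0,"dz":0,"ax":0,"ay":0,"az":0,"gripper":160},{"dx":0,"dy":0,"dz":0,"ax":0,"ay":0,"az":0,"gripper":160},{"dx":0,"dy":0,"dz":0,"ax":0,"ay":0,"az":0,"gripper":160},{"dx":0,"dy":0,"dz":0,"ax":0,"ay":0,"az":0,"gripper":160}]'
```

```text
t: 8.47
tool_pos: [0.4368, 0.2404, 0.0846]
tcp_rot: [1.476, 2.773, 0.001]
wrist_force: [0.2, -0.1, 3.5]
gripper_width: 0.0154
t: 8.88
tool_pos: [0.4364, 0.2402, 0.084]
tcp_rot: [-1.476, -2.773, 0.0]
wrist_force: [0.4, 0.2, -0.1]
gripper_width: 0.0341
```

```bash
python3 -m pendant '[{"dx":0,"dy":0,"dz":-1.5,"ax":0,"ay":0,"az":0,"gripper":160},{"dx":0,"dy":0,"dz":-3.5,"ax":0,"ay":0,"az":0,"gripper":160},{"dx":0,"dy":0,"dz":-3.9,"ax":0,"ay":0,"az":0,"gripper":100},{"dx":0,"dy":0,"dz":-3.9,"ax":0,"ay":0,"az":0,"gripper":60},{"dx":0,"dy":0,"dz":-3.2,"ax":0,"ay":0,"az":0,"gripper":60}]'
python3 - <<'E'
from h import *
shot('scene','s7')
plan(.4145,-.18,.17,80,15)
p,_,_,_=load('s7');crop('s7c',p,150,280,100,230,5)
E
```

```text
t: 9.3
tool_pos: [0.4366, 0.2403, 0.247]
tcp_rot: [1.476, 2.772, 0.002]
wrist_force: [0.8, 0.2, 0.8]
gripper_width: 0.0497
t 9.35 pos [0.4391 0.2413 0.2529] yaw 33.95 F [2.2 0.9 5.4] w 0.0536 tilt [0.0115 0.0042] q6 -0.24
world delta mm [ -24.6 -421.3  -82.9] |row| mm 28.7
{"dx":-2.24,"dy":-1.71,"dz":0.54,"ax":0,"ay":0,"az":-3.07,"gripper":0}
{"dx":-2.14,"dy":-1.83,"dz":0.54,"ax":0,"ay":0,"az":-3.07,"gripper":0}
{"dx":-2.04,"dy":-1.94,"dz":0.54,"ax":0,"ay":0,"az":-3.07,"gripper":0}
{"dx":-1.93,"dy":-2.05,"dz":0.54,"ax":0,"ay":0,"az":-3.07,"gripper":0}
{"dx":-1.82,"dy":-2.15,"dz":0.54,"ax":0,"ay":0,"az":-3.07,"gripper":0}
{"dx":-1.70,"dy":-2.24,"dz":0.54,"ax":0,"ay":0,"az":-3.07,"gripper":0}
{"dx":-1.58,"dy":-2.33,"dz":0.54,"ax":0,"ay":0,"az":-3.07,"gripper":0}
{"dx":-1.45,"dy":-2.41,"dz":0.54,"ax":0,"ay":0,"az":-3.07,"gripper":0}
{"dx":-1.32,"dy":-2.49,"dz":0.54,"ax":0,"ay":0,"az":-3.07,"gripper":0}
{"dx":-1.19,"dy":-2.55,"dz":0.54,"ax":0,"ay":0,"az":-3.07,"gripper":0}
{"dx":-1.05,"dy":-2.61,"dz":0.54,"ax":0,"ay":0,"az":-3.07,"gripper":0}
{"dx":-0.91,"dy":-2.67,"dz":0.54,"ax":0,"ay":0,"az":-3.07,"gripper":0}
{"dx":-0.76,"dy":-2.71,"dz":0.54,"ax":0,"ay":0,"az":-3.07,"gripper":0}
{"dx":-0.62,"dy":-2.75,"dz":0.54,"ax":0,"ay":0,"az":-3.07,"gripper":0}
{"dx":-0.47,"dy":-2.78,"dz":0.54,"ax":0,"ay":0,"az":-3.07,"gripper":0}
```

View pics/s7c.png

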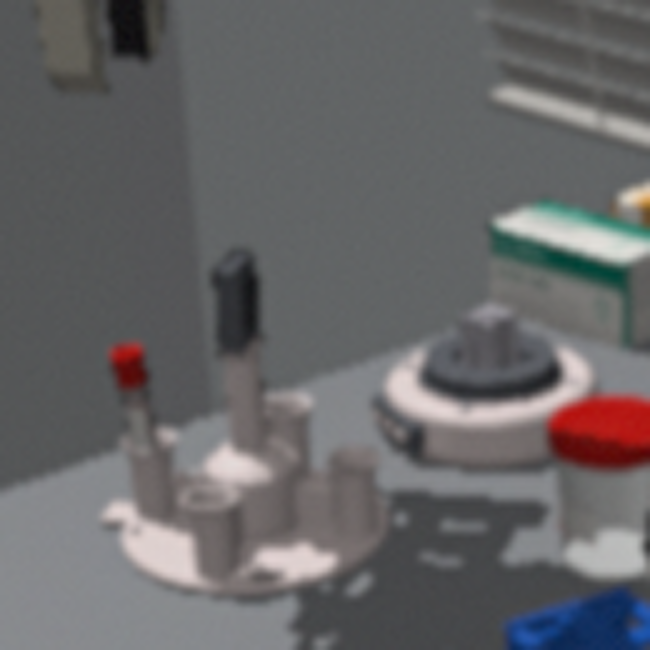

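```bash
python3 -m pendant '[{"dx":-2.24,"dy":-1.71,"dz":0,"ax":0,"ay":0,"az":-3.07,"gripper":60},{"dx":-2.14,"dy":-1.83,"dz":0,"ax":0,"ay":0,"az":-3.07,"gripper":60},{"dx":-2.04,"dy":-1.94,"dz":0,"ax":0,"ay":0,"az":-3.07,"gripper":60},{"dx":-1.93,"dy":-2.05,"dz":0,"ax":0,"ay":0,"az":-3.07,"gripper":60},{"dx":-1.82,"dy":-2.15,"dz":0,"ax":0,"ay":0,"az":-3.07,"gripper":60}]'
python3 -m pendant '[{"dx":-1.70,"dy":-2.24,"dz":0,"ax":0,"ay":0,"az":-3.07,"gripper":60},{"dx":-1.58,"dy":-2.33,"dz":0,"ax":0,"ay":0,"az":-3.07,"gripper":60},{"dx":-1.45,"dy":-2.41,"dz":0,"ax":0,"ay":0,"az":-3.07,"gripper":60},{"dx":-1.32,"dy":-2.49,"dz":0,"ax":0,"ay":0,"az":-3.07,"gripper":60},{"dx":-1.19,"dy":-2.55,"dz":0,"ax":0,"ay":0,"az":-3.07,"gripper":60}]'
python3 -m pendant '[{"dx":-1.05,"dy":-2.61,"dz":0.5,"ax":0,"ay":0,"az":-3.07,"gripper":60},{"dx":-0.91,"dy":-2.67,"dz":1.6,"ax":0,"ay":0,"az":-3.07,"gripper":60},{"dx":-0.76,"dy":-2.71,"dz":2,"ax":0,"ay":0,"az":-3.07,"gripper":60},{"dx":-0.62,"dy":-2.75,"dz":2,"ax":0,"ay":0,"az":-3.07,"gripper":60},{"dx":-0.47,"dy":-2.78,"dz":2,"ax":0,"ay":0,"az":-3.07,"gripper":60}]'
python3 -m pendant '[{"dx":0,"dy":0,"dz":0,"ax":0,"ay":0,"az":0,"gripper":60},{"dx":0,"dy":0,"dz":0,"ax":0,"ay":0,"az":0,"gripper":60},{"dx":0,"dy":0,"dz":0,"ax":0,"ay":0,"az":0,"gripper":60},{"dx":0,"dy":0,"dz":0,"ax":0,"ay":0,"az":0,"gripper":60},{"dx":0,"dy":0,"dz":0,"ax":0,"ay":0,"az":0,"gripper":60}]'
python3 - <<'E'
from h import *
np.set_printoptions(precision=4,suppress=True)
shot('wrist','w8')
plan(.4130,-.1815,.1137,80,5)
p,d,pos,rot=load('w8');cm=cam('wrist',pos,rot)
crop('w8c',p,220,310,160,260,6)
h=cv2.cvtColor(p,cv2.COLOR_RGB2HSV)
m=(((h[...,0]<8)|(h[...,0]>172))&(h[...,1]>140)&(h[...,2]>90)).astype(np.uint8)
n,l,st,c=cv2.connectedComponentsWithStats(m)
for i in range(1,n):
    if st[i,4]>100:
        q=onplane(cm,[c[i]],.119); print(c[i],q,(q-pos)@R.from_rotvec(rot).as_matrix())
E
```

```text
t: 9.77
tool_pos: [0.4274, 0.0986, 0.2439]
tcp_rot: [-1.088, -2.947, 0.0]
wrist_force: [1.0, 0.2, 0.4]
gripper_width: 0.0703
t: 10.18
tool_pos: [0.4188, -0.042, 0.244]
tcp_rot: [-0.686, -3.066, -0.0]
wrist_force: [1.2, 0.1, -0.2]
gripper_width: 0.0701
t: 10.6
tool_pos: [0.4103, -0.1827, 0.1622]
tcp_rot: [0.27, 3.129, -0.0]
wrist_force: [0.6, -0.1, -0.8]
gripper_width: 0.0703
t: 11.02
tool_pos: [0.4112, -0.1806, 0.164]
tcp_rot: [0.272, 3.128, -0.001]
wrist_force: [-0.5, -0.4, 0.5]
gripper_width: 0.0704
t 11.07 pos [ 0.4112 -0.1806  0.1639] yaw 80.06 F [ 0.  -0.3  0.1] w 0.0701 tilt [ 0.0013 -0.0007] q6 -1.98
world delta mm [  1.8  -0.9 -50.2] |row| mm 10.1
{"dx":-0.04,"dy":-0.01,"dz":1.00,"ax":0,"ay":0,"az":0.01,"gripper":0}
{"dx":-0.04,"dy":-0.01,"dz":1.00,"ax":0,"ay":0,"az":0.01,"gripper":0}
{"dx":-0.04,"dy":-0.01,"dz":1.00,"ax":0,"ay":0,"az":0.01,"gripper":0}
{"dx":-0.04,"dy":-0.01,"dz":1.00,"ax":0,"ay":0,"az":0.01,"gripper":0}
{"dx":-0.04,"dy":-0.01,"dz":1.00,"ax":0,"ay":0,"az":0.01,"gripper":0}
[178.3009  73.6549] [[ 0.3117 -0.2081  0.119 ]] [[ 0.0933 -0.0443  0.0449]]
[256.5475 230.4889] [[ 0.4127 -0.1819  0.119 ]] [[-0.0016 -0.001   0.045 ]]
```

View pics/w8c.png

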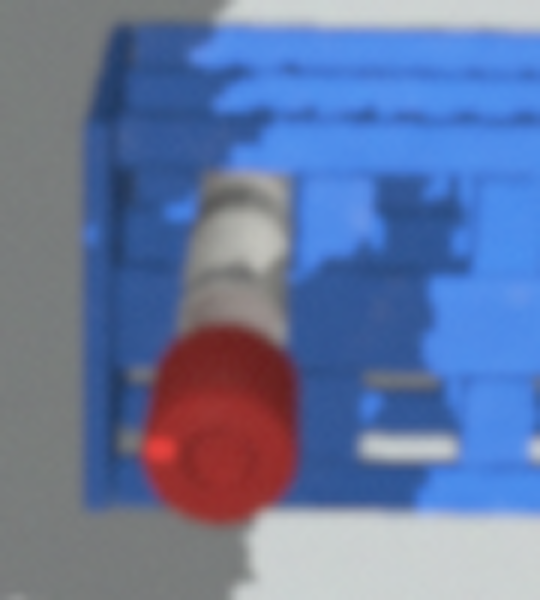

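Run:
```python
from h import *
np.set_printoptions(precision=4,suppress=True)
f=lambda a,o,s:(np.array(a,float)+.5)/s-.5+np.array(o)
for nm,o,s,pts in (('w8',(220,160),6,[(247,200,.07),(221,452,.124)]),('w4',(230,180),8,[(265,150,.07),(254,425,.124)])):
    p,d,pos,rot=load(nm);cm=cam('wrist',pos,rot)
    for u,v,z in pts:
        q=onplane(cm,f([[u,v]],o,s),z); print(nm,q,(q-pos)@R.from_rotvec(rot).as_matrix())
```

```text
w8 [[ 0.4037 -0.1772  0.07  ]] [[0.0081 0.002  0.094 ]]
w8 [[ 0.4134 -0.182   0.124 ]] [[-0.0024 -0.0011  0.04  ]]
w4 [[ 0.4274 -0.0602  0.07  ]] [[0.0047 0.0035 0.0907]]
w4 [[ 0.431  -0.0624  0.124 ]] [[0.0007 0.002  0.0367]]
```

```bash
python3 -m pendant '[{"dx":-0.16,"dy":-0.09,"dz":1,"ax":0,"ay":0,"az":0,"gripper":60},{"dx":0,"dy":0,"dz":1,"ax":0,"ay":0,"az":0,"gripper":60},{"dx":0,"dy":0,"dz":1,"ax":0,"ay":0,"az":0,"gripper":60},{"dx":0,"dy":0,"dz":1,"ax":0,"ay":0,"az":0,"gripper":60},{"dx":0,"dy":0,"dz":1,"ax":0,"ay":0,"az":0,"gripper":60}]'
python3 -m pendant '[{"dx":0,"dy":0,"dz":0,"ax":0,"ay":0,"az":0,"gripper":60},{"dx":0,"dy":0,"dz":0,"ax":0,"ay":0,"az":0,"gripper":255},{"dx":0,"dy":0,"dz":0,"ax":0,"ay":0,"az":0,"gripper":255},{"dx":0,"dy":0,"dz":0,"ax":0,"ay":0,"az":0,"gripper":255},{"dx":0,"dy":0,"dz":0,"ax":0,"ay":0,"az":0,"gripper":255}]'
python3 -m pendant '[{"dx":0,"dy":0,"dz":0,"ax":0,"ay":0,"az":0,"gripper":255},{"dx":0,"dy":0,"dz":0,"ax":0,"ay":0,"az":0,"gripper":255},{"dx":0,"dy":0,"dz":0,"ax":0,"ay":0,"az":0,"gripper":255},{"dx":0,"dy":0,"dz":0,"ax":0,"ay":0,"az":0,"gripper":255},{"dx":0,"dy":0,"dz":0,"ax":0,"ay":0,"az":0,"gripper":255}]'
python3 -m pendant '[{"dx":0,"dy":0,"dz":-1.2,"ax":0,"ay":0,"az":0,"gripper":255},{"dx":0,"dy":0,"dz":-2.4,"ax":0,"ay":0,"az":0,"gripper":255},{"dx":0,"dy":0,"dz":-3.4,"ax":0,"ay":0,"az":0,"gripper":255},{"dx":0,"dy":0,"dz":-3.6,"ax":0,"ay":0,"az":0,"gripper":255},{"dx":0,"dy":0,"dz":-3.4,"ax":0,"ay":0,"az":0,"gripper":255}]'
python3 - <<'E'
from h import *
plan(.4955,.1545,.26,33.9,15)
shot('wrist','w9')
p,d,pos,rot=load('w9')
crop('w9c',p,200,320,130,300,4)
shot('scene','s9')
p,d,pos,rot=load('s9')
crop('s9c',p,180,360,0,210,4)
E
```

```text
t: 11.48
tool_pos: [0.4126, -0.182, 0.1134]
tcp_rot: [0.272, 3.128, -0.001]
wrist_force: [0.1, -0.0, -0.1]
gripper_width: 0.0703
t: 11.9
tool_pos: [0.4125, -0.1826, 0.1138]
tcp_rot: [0.274, 3.128, -0.001]
wrist_force: [-0.5, 1.0, -0.0]
gripper_width: 0.048
t: 12.32
tool_pos: [0.4121, -0.1824, 0.1132]
tcp_rot: [-0.275, -3.13, -0.0]
wrist_force: [1.1, 2.6, 0.4]
gripper_width: 0.0152
t: 12.73
tool_pos: [0.4118, -0.1823, 0.2548]
tcp_rot: [-0.274, -3.129, -0.0]
wrist_force: [1.0, 0.3, -0.7]
gripper_width: 0.0152
t 12.73 pos [ 0.4118 -0.1823  0.2548] yaw 79.98 F [ 1.   0.3 -0.7] w 0.0152 tilt [-0.0003  0.0003] q6 -1.98
world delta mm [ 83.7 336.8   5.2] |row| mm 23.1
{"dx":-0.16,"dy":2.31,"dz":-0.03,"ax":0,"ay":0,"az":3.07,"gripper":0}
{"dx":-0.03,"dy":2.31,"dz":-0.03,"ax":0,"ay":0,"az":3.07,"gripper":0}
{"dx":0.09,"dy":2.31,"dz":-0.03,"ax":0,"ay":0,"az":3.07,"gripper":0}
{"dx":0.21,"dy":2.30,"dz":-0.03,"ax":0,"ay":0,"az":3.07,"gripper":0}
{"dx":0.34,"dy":2.29,"dz":-0.03,"ax":0,"ay":0,"az":3.07,"gripper":0}
{"dx":0.46,"dy":2.27,"dz":-0.03,"ax":0,"ay":0,"az":3.07,"gripper":0}
{"dx":0.58,"dy":2.24,"dz":-0.03,"ax":0,"ay":0,"az":3.07,"gripper":0}
{"dx":0.70,"dy":2.21,"dz":-0.03,"ax":0,"ay":0,"az":3.07,"gripper":0}
{"dx":0.82,"dy":2.17,"dz":-0.03,"ax":0,"ay":0,"az":3.07,"gripper":0}
{"dx":0.93,"dy":2.12,"dz":-0.03,"ax":0,"ay":0,"az":3.07,"gripper":0}
{"dx":1.04,"dy":2.07,"dz":-0.03,"ax":0,"ay":0,"az":3.07,"gripper":0}
{"dx":1.15,"dy":2.01,"dz":-0.03,"ax":0,"ay":0,"az":3.07,"gripper":0}
{"dx":1.26,"dy":1.94,"dz":-0.03,"ax":0,"ay":0,"az":3.07,"gripper":0}
{"dx":1.36,"dy":1.87,"dz":-0.03,"ax":0,"ay":0,"az":3.07,"gripper":0}
{"dx":1.46,"dy":1.80,"dz":-0.03,"ax":0,"ay":0,"az":3.07,"gripper":0}
```

View pics/w9c.png

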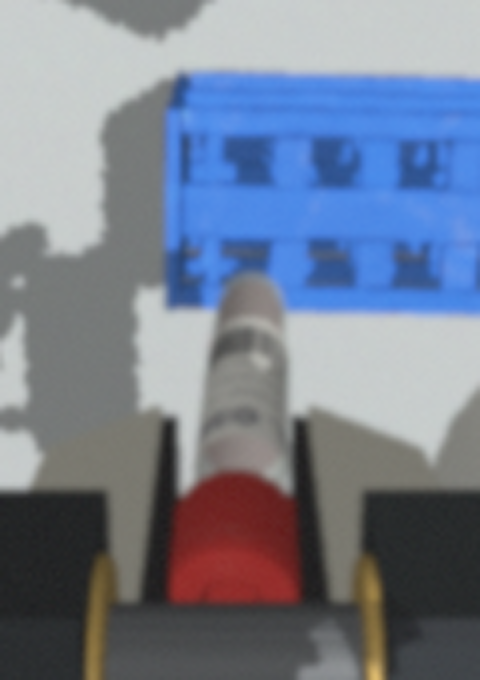

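View pics/s9.png

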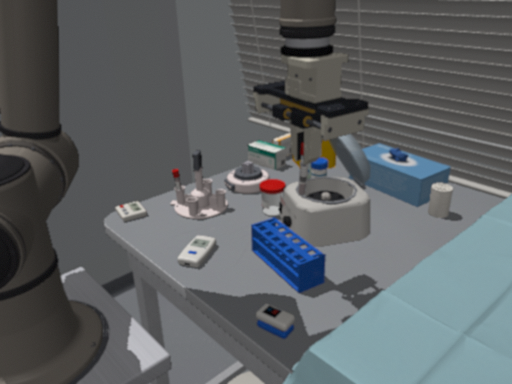

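Run:
```python
from h import *
np.set_printoptions(precision=4,suppress=True)
f=lambda a,o,s:(np.array(a,float)+.5)/s-.5+np.array(o)
p,d,pos,rot=load('w9');cm=cam('wrist',pos,rot)
for u,v,z in [(253,303,.180),(249,352,.194),(240,470,.226)]:
    q=onplane(cm,f([[u,v]],(200,130),4),z);print(q,(q-pos)@R.from_rotvec(rot).as_matrix())
```

```text
[[ 0.4078 -0.1781  0.18  ]] [[0.0047 0.0034 0.0748]]
[[ 0.4114 -0.1796  0.194 ]] [[0.0008 0.0026 0.0608]]
[[ 0.417  -0.1823  0.226 ]] [[-0.0051  0.0009  0.0288]]
```

```bash
python3 -m pendant '[{"dx":-0.16,"dy":2.31,"dz":0,"ax":0,"ay":0,"az":3.07,"gripper":255},{"dx":-0.03,"dy":2.31,"dz":0,"ax":0,"ay":0,"az":3.07,"gripper":255},{"dx":0.09,"dy":2.31,"dz":0,"ax":0,"ay":0,"az":3.07,"gripper":255},{"dx":0.21,"dy":2.3,"dz":0,"ax":0,"ay":0,"az":3.07,"gripper":255},{"dx":0.34,"dy":2.29,"dz":0,"ax":0,"ay":0,"az":3.07,"gripper":255}]'
python3 -m pendant '[{"dx":0.46,"dy":2.27,"dz":0,"ax":0,"ay":0,"az":3.07,"gripper":255},{"dx":0.58,"dy":2.24,"dz":0,"ax":0,"ay":0,"az":3.07,"gripper":255},{"dx":0.7,"dy":2.21,"dz":0,"ax":0,"ay":0,"az":3.07,"gripper":255},{"dx":0.82,"dy":2.17,"dz":0,"ax":0,"ay":0,"az":3.07,"gripper":255},{"dx":0.93,"dy":2.12,"dz":0,"ax":0,"ay":0,"az":3.07,"gripper":255}]'
python3 -m pendant '[{"dx":1.04,"dy":2.07,"dz":0,"ax":0,"ay":0,"az":3.07,"gripper":255},{"dx":1.15,"dy":2.01,"dz":0,"ax":0,"ay":0,"az":3.07,"gripper":255},{"dx":1.26,"dy":1.94,"dz":0,"ax":0,"ay":0,"az":3.07,"gripper":255},{"dx":1.36,"dy":1.87,"dz":0,"ax":0,"ay":0,"az":3.07,"gripper":255},{"dx":1.46,"dy":1.8,"dz":0,"ax":0,"ay":0,"az":3.07,"gripper":255}]'
python3 -m pendant '[{"dx":0,"dy":0,"dz":0,"ax":2,"ay":-2,"az":0,"gripper":255},{"dx":0,"dy":0,"dz":0,"ax":0,"ay":0,"az":0,"gripper":255},{"dx":0,"dy":0,"dz":0,"ax":0,"ay":0,"az":0,"gripper":255},{"dx":0,"dy":0,"dz":0,"ax":0,"ay":0,"az":0,"gripper":255},{"dx":0,"dy":0,"dz":0,"ax":0,"ay":0,"az":0,"gripper":255}]'
python3 - <<'E'
from h import *
shot('wrist','w10')
p,d,pos,rot=load('w10')
crop('w10c',p,190,330,100,300,4)
shot('scene','s10')
p,d,_,_=load('s10')
crop('s10c',p,150,280,60,220,5)
plan(.4955,.1545,.26,33.9,1)
E
```

```text
t: 13.25
tool_pos: [0.4397, -0.0692, 0.2524]
tcp_rot: [-0.694, -3.063, -0.0]
wrist_force: [0.7, -0.8, -0.8]
gripper_width: 0.0155
t: 13.67
tool_pos: [0.4676, 0.0433, 0.2523]
tcp_rot: [-1.096, -2.943, 0.0]
wrist_force: [0.8, 0.1, -0.8]
gripper_width: 0.0156
t: 14.08
tool_pos: [0.4955, 0.1556, 0.2522]
tcp_rot: [-1.48, -2.77, 0.001]
wrist_force: [-0.2, -0.5, -0.4]
gripper_width: 0.0154
t: 14.5
tool_pos: [0.4955, 0.1538, 0.253]
tcp_rot: [1.471, 2.759, -0.073]
wrist_force: [-0.5, 0.5, -1.0]
gripper_width: 0.0154
t 14.60 pos [0.4957 0.1537 0.2533] yaw 33.83 F [ 0.6 -0.7  0.6] w 0.0154 tilt [-0.0094 -0.0479] q6 -0.40
world delta mm [-0.2  0.8  6.7] |row| mm 6.8
{"dx":0.05,"dy":0.01,"dz":-0.68,"ax":0,"ay":0,"az":-0.07,"gripper":0}
```

View pics/w10c.png

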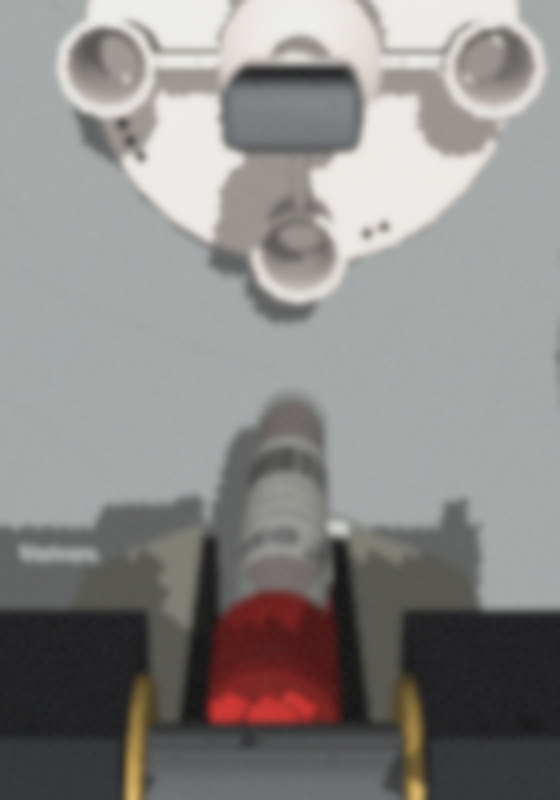

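View pics/s10c.png

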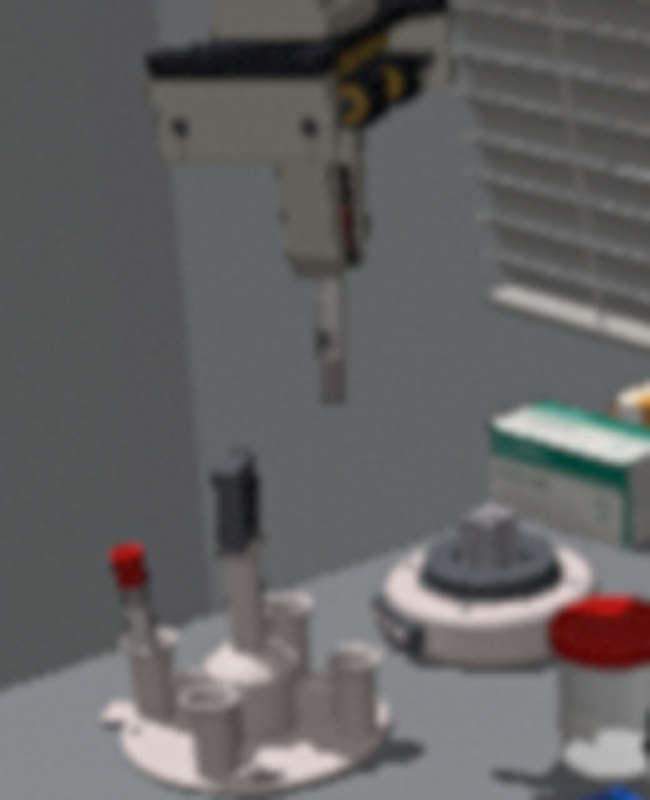

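Run:
```python
from h import *
np.set_printoptions(precision=4,suppress=True)
f=lambda a,o,s:(np.array(a,float)+.5)/s-.5+np.array(o)
p,d,pos,rot=load('w10');cm=cam('wrist',pos,rot)
M=R.from_rotvec(rot).as_matrix();print(pos,M[:,2])
for u,v,z in [(293,422,.180),(289,478,.194),(272,590,.226)]:
    q=onplane(cm,f([[u,v]],(190,100),4),z);print(q,q-pos,(q-pos)@M)
P=onplane(cm,f([[298,252],[107,70],[493,66]],(190,100),4),.046);print(P,(P[1]+P[2])/2)
```

```text
[0.4955 0.1538 0.253 ] [-0.0099 -0.0478 -0.9988]
[[0.4948 0.1575 0.18  ]] [[-0.0007  0.0037 -0.073 ]] [[0.006  0.004  0.0727]]
[[0.4971 0.1534 0.194 ]] [[ 0.0016 -0.0004 -0.059 ]] [[0.0008 0.0032 0.0589]]
[[0.4977 0.1494 0.226 ]] [[ 0.0022 -0.0044 -0.027 ]] [[-0.0039  0.0003  0.0272]]
[[0.495  0.1549 0.046 ]
 [0.4241 0.1676 0.046 ]
 [0.5092 0.2264 0.046 ]] [0.4667 0.197  0.046 ]
```

Run:
```python
from h import *
plan(.4961,.1512,.133,None,5)
```

```text
t 14.60 pos [0.4957 0.1537 0.2533] yaw 33.83 F [ 0.6 -0.7  0.6] w 0.0154 tilt [-0.0094 -0.0479] q6 -0.40
world delta mm [   0.4   -2.5 -120.3] |row| mm 24.1
{"dx":0.04,"dy":0.06,"dz":2.40,"ax":0,"ay":0,"az":0.00,"gripper":0}
{"dx":0.04,"dy":0.06,"dz":2.40,"ax":0,"ay":0,"az":0.00,"gripper":0}
{"dx":0.04,"dy":0.06,"dz":2.40,"ax":0,"ay":0,"az":0.00,"gripper":0}
{"dx":0.04,"dy":0.06,"dz":2.40,"ax":0,"ay":0,"az":0.00,"gripper":0}
{"dx":0.04,"dy":0.06,"dz":2.40,"ax":0,"ay":0,"az":0.00,"gripper":0}
```

```bash
python3 -m pendant '[{"dx":0.04,"dy":0.06,"dz":2,"ax":0,"ay":0,"az":0,"gripper":255},{"dx":0.04,"dy":0.06,"dz":2.8,"ax":0,"ay":0,"az":0,"gripper":255},{"dx":0.04,"dy":0.06,"dz":3,"ax":0,"ay":0,"az":0,"gripper":255},{"dx":0.04,"dy":0.06,"dz":2.6,"ax":0,"ay":0,"az":0,"gripper":255},{"dx":0.04,"dy":0.06,"dz":1.6,"ax":0,"ay":0,"az":0,"gripper":255}]'
python3 -m pendant '[{"dx":0,"dy":0,"dz":0,"ax":0,"ay":0,"az":0,"gripper":255},{"dx":0,"dy":0,"dz":0,"ax":0,"ay":0,"az":0,"gripper":255},{"dx":0,"dy":0,"dz":0,"ax":0,"ay":0,"az":0,"gripper":255},{"dx":0,"dy":0,"dz":0,"ax":0,"ay":0,"az":0,"gripper":255},{"dx":0,"dy":0,"dz":0,"ax":0,"ay":0,"az":0,"gripper":255}]'
python3 - <<'E'
from h import *
shot('wrist','w11')
p,d,pos,rot=load('w11')
crop('w11c',p,190,330,100,300,4)
shot('scene','s11')
p,d,_,_=load('s11')
crop('s11c',p,150,280,60,220,5)
plan(.4961,.1512,.087,None,5)
E
```

```text
t: 15.02
tool_pos: [0.4947, 0.1511, 0.1308]
tcp_rot: [1.472, 2.761, -0.076]
wrist_force: [-0.1, 0.1, 0.0]
gripper_width: 0.0154
t: 15.43
tool_pos: [0.4967, 0.1521, 0.1346]
tcp_rot: [1.469, 2.758, -0.071]
wrist_force: [-0.4, 0.6, 0.2]
gripper_width: 0.0154
t 15.53 pos [0.4964 0.1521 0.1341] yaw 33.90 F [0.4 0.1 0.3] w 0.0154 tilt [-0.0077 -0.048 ] q6 -0.39
world delta mm [ -0.3  -0.9 -47.1] |row| mm 9.4
{"dx":0.02,"dy":0.02,"dz":0.94,"ax":0,"ay":0,"az":0.00,"gripper":0}
{"dx":0.02,"dy":0.02,"dz":0.94,"ax":0,"ay":0,"az":0.00,"gripper":0}
{"dx":0.02,"dy":0.02,"dz":0.94,"ax":0,"ay":0,"az":0.00,"gripper":0}
{"dx":0.02,"dy":0.02,"dz":0.94,"ax":0,"ay":0,"az":0.00,"gripper":0}
{"dx":0.02,"dy":0.02,"dz":0.94,"ax":0,"ay":0,"az":0.00,"gripper":0}
```

View pics/w11c.png

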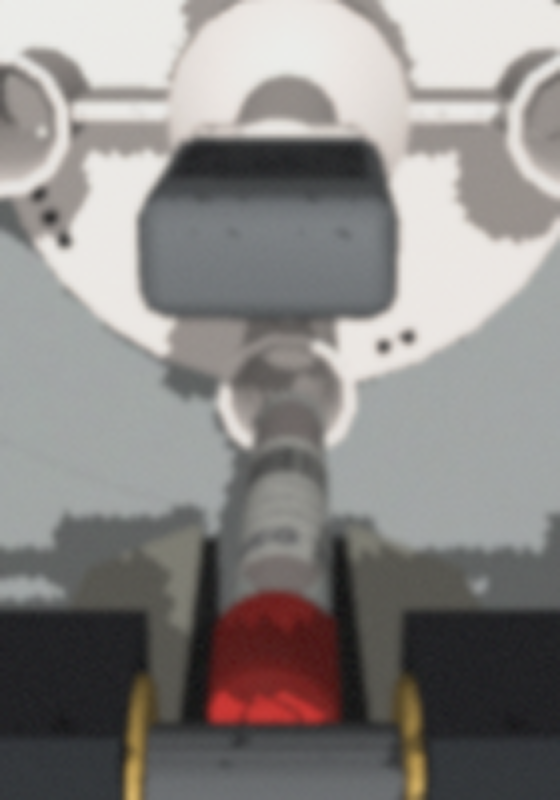

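View pics/s11c.png

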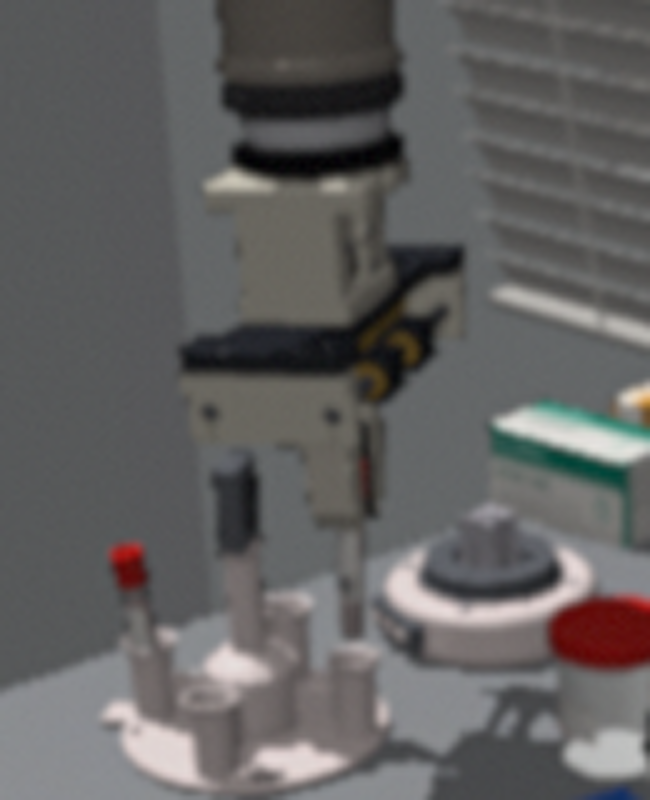

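Run:
```python
from h import *
np.set_printoptions(precision=4,suppress=True)
f=lambda a,o,s:(np.array(a,float)+.5)/s-.5+np.array(o)
p,d,pos,rot=load('w11');cm=cam('wrist',pos,rot);M=R.from_rotvec(rot).as_matrix()
a=onplane(cm,f([[291,420]],(190,100),4),.061);b=onplane(cm,f([[288,392]],(190,100),4),.046);g=onplane(cm,f([[268,257]],(190,100),4),.143)
print(a,b,g,(b-a)@M,(a-pos)@M,(g-pos)@M)
```

```text
[[0.4958 0.1557 0.061 ]] [[0.4953 0.1551 0.046 ]] [[0.4665 0.1976 0.143 ]] [[ 0.0003 -0.0004  0.015 ]] [[0.0062 0.0037 0.0733]] [[ 0.0543 -0.     -0.0104]]
```

```bash
python3 -m pendant '[{"dx":0.03,"dy":0.03,"dz":0.8,"ax":0,"ay":0,"az":0,"gripper":255},{"dx":0.03,"dy":0.03,"dz":0.9,"ax":0,"ay":0,"az":0,"gripper":255},{"dx":0.03,"dy":0.03,"dz":0.9,"ax":0,"ay":0,"az":0,"gripper":255},{"dx":0.03,"dy":0.03,"dz":0.9,"ax":0,"ay":0,"az":0,"gripper":255},{"dx":0.03,"dy":0.03,"dz":0.9,"ax":0,"ay":0,"az":0,"gripper":255}]'
python3 -m pendant '[{"dx":0,"dy":0,"dz":0.1,"ax":0,"ay":0,"az":0,"gripper":255},{"dx":0,"dy":0,"dz":0,"ax":0,"ay":0,"az":0,"gripper":255},{"dx":0,"dy":0,"dz":0,"ax":0,"ay":0,"az":0,"gripper":255},{"dx":0,"dy":0,"dz":0,"ax":0,"ay":0,"az":0,"gripper":255},{"dx":0,"dy":0,"dz":0,"ax":0,"ay":0,"az":0,"gripper":255}]'
python3 - <<'E'
from h import *
plan(.4961,.1512,.085,None,1)
E
```

```text
t: 15.95
tool_pos: [0.4956, 0.1519, 0.0877]
tcp_rot: [1.47, 2.76, -0.075]
wrist_force: [-0.2, 0.2, -0.2]
gripper_width: 0.0155
t: 16.37
tool_pos: [0.4963, 0.152, 0.0886]
tcp_rot: [1.469, 2.759, -0.073]
wrist_force: [0.2, -0.0, -0.6]
gripper_width: 0.0155
t 16.37 pos [0.4963 0.152  0.0886] yaw 33.89 F [ 0.2 -0.  -0.6] w 0.0155 tilt [-0.0084 -0.0481] q6 -0.38
world delta mm [-0.2 -0.8 -3.6] |row| mm 3.7
{"dx":-0.04,"dy":-0.05,"dz":0.36,"ax":0,"ay":0,"az":0.00,"gripper":0}
```

```bash
python3 -m pendant '[{"dx":0,"dy":0,"dz":0.1,"ax":0,"ay":0,"az":0,"gripper":255},{"dx":0,"dy":0,"dz":0.1,"ax":0,"ay":0,"az":0,"gripper":255},{"dx":0,"dy":0,"dz":0.1,"ax":0,"ay":0,"az":0,"gripper":255},{"dx":0,"dy":0,"dz":0.05,"ax":0,"ay":0,"az":0,"gripper":255},{"dx":0,"dy":0,"dz":0,"ax":0,"ay":0,"az":0,"gripper":255}]'
python3 - <<'E'
from h import *
plan(.4961,.1512,.085,None,1)
E
```

```text
t: 16.78
tool_pos: [0.4964, 0.1517, 0.0853]
tcp_rot: [1.469, 2.758, -0.073]
wrist_force: [0.4, -0.1, 4.9]
gripper_width: 0.015
t 16.78 pos [0.4964 0.1517 0.0853] yaw 33.90 F [ 0.4 -0.1  4.9] w 0.0150 tilt [-0.008  -0.0483] q6 -0.38
world delta mm [-0.3 -0.5 -0.3] |row| mm 0.7
{"dx":-0.02,"dy":-0.05,"dz":0.03,"ax":0,"ay":0,"az":0.00,"gripper":0}
```

```bash
python3 -m pendant '[{"dx":0,"dy":0,"dz":0,"ax":0,"ay":0,"az":0,"gripper":160},{"dx":0,"dy":0,"dz":0,"ax":0,"ay":0,"az":0,"gripper":160},{"dx":0,"dy":0,"dz":0,"ax":0,"ay":0,"az":0,"gripper":160},{"dx":0,"dy":0,"dz":0,"ax":0,"ay":0,"az":0,"gripper":160},{"dx":0,"dy":0,"dz":0,"ax":0,"ay":0,"az":0,"gripper":160}]'
python3 - <<'E'
from h import *
plan(.4964,.1517,.235,None,1)
E
```

```text
t: 17.2
tool_pos: [0.4958, 0.1517, 0.0845]
tcp_rot: [1.469, 2.76, -0.074]
wrist_force: [0.5, 0.0, -0.4]
gripper_width: 0.034
t 17.20 pos [0.4958 0.1517 0.0845] yaw 33.90 F [ 0.5  0.  -0.4] w 0.0340 tilt [-0.0098 -0.0484] q6 -0.38
world delta mm [  0.6  -0.  150.5] |row| mm 150.5
{"dx":-0.56,"dy":-0.48,"dz":-15.03,"ax":0,"ay":0,"az":0.00,"gripper":0}
```

```bash
python3 -m pendant '[{"dx":-0.05,"dy":-0.05,"dz":-1.5,"ax":0,"ay":0,"az":0,"gripper":160},{"dx":-0.12,"dy":-0.11,"dz":-3.4,"ax":0,"ay":0,"az":0,"gripper":160},{"dx":-0.14,"dy":-0.12,"dz":-3.6,"ax":0,"ay":0,"az":0,"gripper":160},{"dx":-0.14,"dy":-0.12,"dz":-3.6,"ax":0,"ay":0,"az":0,"gripper":120},{"dx":-0.12,"dy":-0.1,"dz":-3,"ax":0,"ay":0,"az":0,"gripper":120}]'
python3 -m pendant '[{"dx":0,"dy":0,"dz":0,"ax":-2,"ay":2,"az":0,"gripper":120},{"dx":0,"dy":0,"dz":0,"ax":0,"ay":0,"az":0,"gripper":120},{"dx":0,"dy":0,"dz":0,"ax":0,"ay":0,"az":0,"gripper":120},{"dx":0,"dy":0,"dz":0,"ax":0,"ay":0,"az":0,"gripper":120},{"dx":0,"dy":0,"dz":0,"ax":0,"ay":0,"az":0,"gripper":120}]'
python3 - <<'E'
from h import *
shot('wrist','w12')
p,d,pos,rot=load('w12')
crop('w12c',p,190,330,60,300,3)
shot('scene','s12')
p,d,_,_=load('s12')
crop('s12c',p,150,280,100,230,5)
plan(.4666,.1974,.235,-56.1,1)
plan(.4666,.1974,.235,123.9,1)
E
```

```text
t: 17.62
tool_pos: [0.4965, 0.1516, 0.2383]
tcp_rot: [1.469, 2.759, -0.072]
wrist_force: [1.4, 0.1, 0.1]
gripper_width: 0.0434
t: 18.03
tool_pos: [0.4958, 0.1515, 0.2345]
tcp_rot: [-1.476, -2.771, 0.004]
wrist_force: [-0.4, -0.9, 0.4]
gripper_width: 0.049
t 18.13 pos [0.496  0.1516 0.2348] yaw 33.95 F [-0.2 -0.3  0.8] w 0.0485 tilt [-0.0021 -0.0007] q6 -0.44
world delta mm [-29.4  45.8   0.2] |row| mm 54.4
{"dx":5.44,"dy":0.12,"dz":-0.02,"ax":0,"ay":0,"az":90.05,"gripper":0}
t 18.13 pos [0.496  0.1516 0.2348] yaw 33.95 F [-0.2 -0.3  0.8] w 0.0485 tilt [-0.0021 -0.0007] q6 -0.44
world delta mm [-29.4  45.8   0.2] |row| mm 54.4
{"dx":5.44,"dy":0.12,"dz":-0.02,"ax":0,"ay":0,"az":-89.95,"gripper":0}
```

View pics/w12.png

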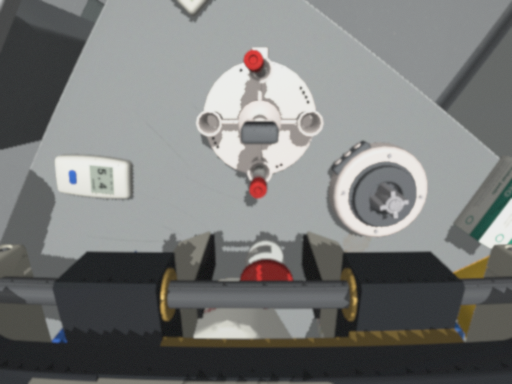

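View pics/s12c.png

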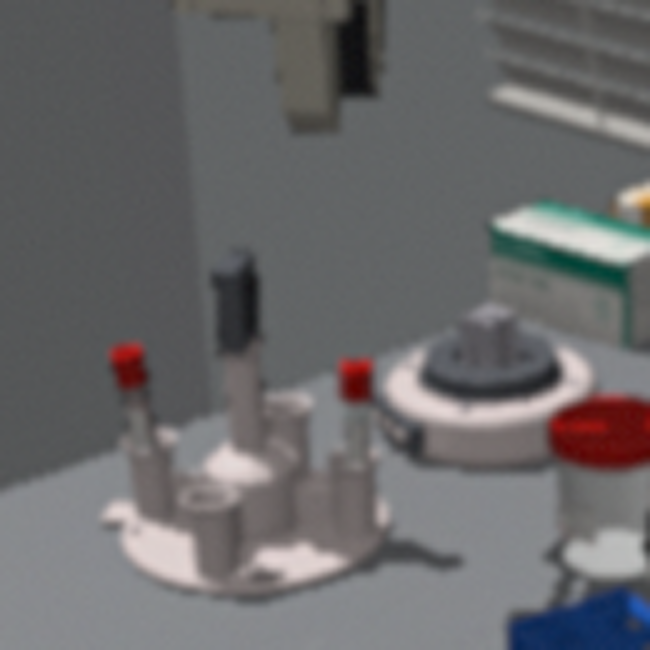

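Run:
```python
from h import *
p,d,pos,rot=load('w12')
crop('w12a',p,190,330,35,205,5);crop('w12b',p,330,430,140,245,7)
```

```text
(no output)
```

View pics/w12a.png

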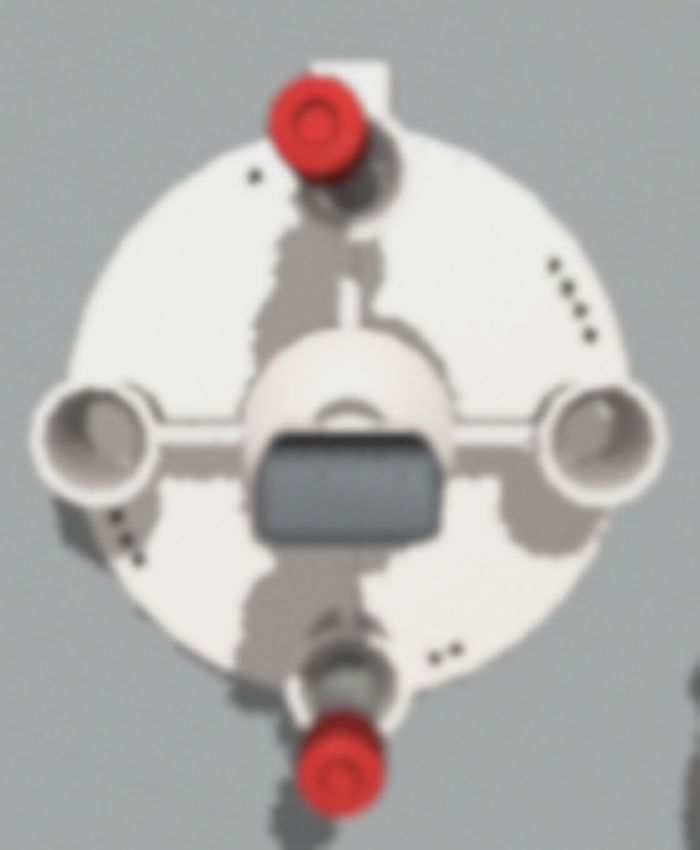

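View pics/w12b.png

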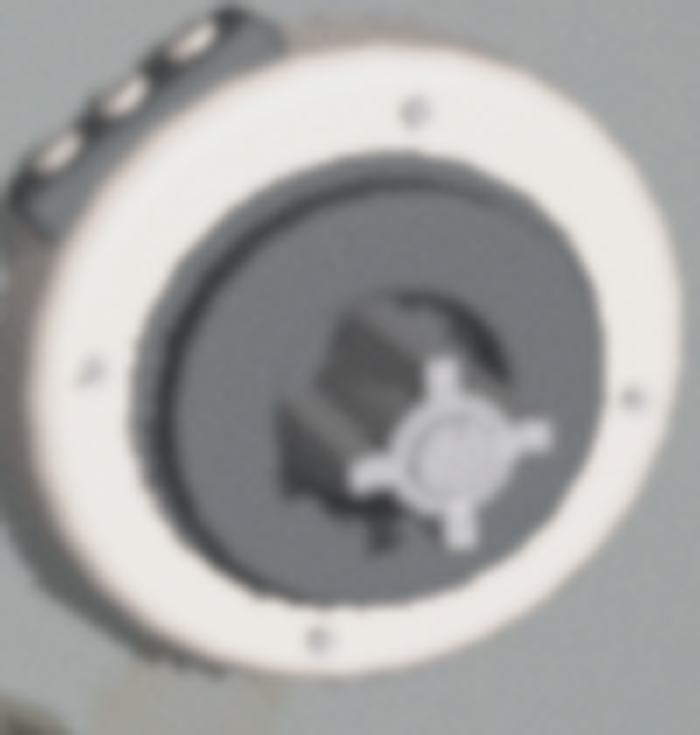

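Run:
```python
from h import *
np.set_printoptions(precision=4,suppress=True)
f=lambda a,o,s:(np.array(a,float)+.5)/s-.5+np.array(o)
p,d,pos,rot=load('w12');cm=cam('wrist',pos,rot)
S=onplane(cm,f([[442,362],[547,436],[461,545],[356,477]],(330,140),7),.066)
c=S.mean(0);q=S-c;print(S,c,np.degrees(np.arctan2(q[:,1],q[:,0]))%90,np.linalg.norm(q,axis=1))
print('axes via opp',[np.degrees(np.arctan2(*(S[i]-S[i+2])[1::-1]))%90 for i in(0,1)])
core=onplane(cm,f([[453,454]],(330,140),7),.066);print('core',core)
P=onplane(cm,f([[96,445],[603,444],[345,683]],(190,35),5),.046);v=P[1]-P[0];print(P,(P[0]+P[1])/2,np.degrees(np.arctan2(v[1],v[0])),np.linalg.norm(v))
print('grip',onplane(cm,f([[349,495]],(190,35),5),.143))
for n,o,r in(('A',(316,125),4),('B',(341,775),4)):
    u=f([o],(190,35),5)[0].round().astype(int);D=d[u[1]-2:u[1]+3,u[0]-2:u[0]+3];oo,rr=rays(cm,[u]);print(n,oo+rr[0]*np.median(D))
u=f([(349,495)],(190,35),5)[0].round().astype(int);oo,rr=rays(cm,[u]);print('gripz',oo+rr[0]*d[u[1],u[0]])
```

```text
[[0.6192 0.2186 0.066 ]
 [0.6404 0.2188 0.066 ]
 [0.6412 0.1982 0.066 ]
 [0.6203 0.1975 0.066 ]] [0.6302 0.2082 0.066 ] [47.0656 46.2068 47.2561 47.2686] [0.0151 0.0146 0.0149 0.0147]
axes via opp [np.float64(47.16002156469068), np.float64(46.73858332183289)]
core [[0.6302 0.2086 0.066 ]]
[[0.4241 0.1675 0.046 ]
 [0.5104 0.2258 0.046 ]
 [0.4946 0.1543 0.046 ]] [0.4672 0.1966 0.046 ] 34.04179488822417 0.10415182788805717
grip [[0.4664 0.1976 0.143 ]]
A [0.4312 0.2404 0.0945]
B [0.4977 0.1489 0.0944]
gripz [0.4662 0.1972 0.1438]
```

Run:
```python
from h import *
plan(.4667,.1973,.21,123.95,15)
```

```text
t 18.13 pos [0.496  0.1516 0.2348] yaw 33.95 F [-0.2 -0.3  0.8] w 0.0485 tilt [-0.0021 -0.0007] q6 -0.44
world delta mm [-29.3  45.7 -24.8] |row| mm 4.0
{"dx":0.36,"dy":0.01,"dz":0.17,"ax":0,"ay":0,"az":-6.00,"gripper":0}
{"dx":0.36,"dy":0.05,"dz":0.17,"ax":0,"ay":0,"az":-6.00,"gripper":0}
{"dx":0.35,"dy":0.08,"dz":0.17,"ax":0,"ay":0,"az":-6.00,"gripper":0}
{"dx":0.34,"dy":0.12,"dz":0.17,"ax":0,"ay":0,"az":-6.00,"gripper":0}
{"dx":0.33,"dy":0.15,"dz":0.17,"ax":0,"ay":0,"az":-6.00,"gripper":0}
{"dx":0.31,"dy":0.19,"dz":0.17,"ax":0,"ay":0,"az":-6.00,"gripper":0}
{"dx":0.29,"dy":0.22,"dz":0.17,"ax":0,"ay":0,"az":-6.00,"gripper":0}
{"dx":0.26,"dy":0.25,"dz":0.17,"ax":0,"ay":0,"az":-6.00,"gripper":0}
{"dx":0.24,"dy":0.27,"dz":0.17,"ax":0,"ay":0,"az":-6.00,"gripper":0}
{"dx":0.21,"dy":0.30,"dz":0.17,"ax":0,"ay":0,"az":-6.00,"gripper":0}
{"dx":0.17,"dy":0.32,"dz":0.17,"ax":0,"ay":0,"az":-6.00,"gripper":0}
{"dx":0.14,"dy":0.33,"dz":0.17,"ax":0,"ay":0,"az":-6.00,"gripper":0}
{"dx":0.10,"dy":0.35,"dz":0.17,"ax":0,"ay":0,"az":-6.00,"gripper":0}
{"dx":0.07,"dy":0.36,"dz":0.17,"ax":0,"ay":0,"az":-6.00,"gripper":0}
{"dx":0.03,"dy":0.36,"dz":0.17,"ax":0,"ay":0,"az":-6.00,"gripper":0}
```

```bash
python3 -m pendant '[{"dx":0.36,"dy":0.01,"dz":0.17,"ax":0,"ay":0,"az":-6,"gripper":155},{"dx":0.36,"dy":0.05,"dz":0.17,"ax":0,"ay":0,"az":-6,"gripper":155},{"dx":0.35,"dy":0.08,"dz":0.17,"ax":0,"ay":0,"az":-6,"gripper":155},{"dx":0.34,"dy":0.12,"dz":0.17,"ax":0,"ay":0,"az":-6,"gripper":155},{"dx":0.33,"dy":0.15,"dz":0.17,"ax":0,"ay":0,"az":-6,"gripper":155}]'
python3 -m pendant '[{"dx":0.31,"dy":0.19,"dz":0.17,"ax":0,"ay":0,"az":-6,"gripper":155},{"dx":0.29,"dy":0.22,"dz":0.17,"ax":0,"ay":0,"az":-6,"gripper":155},{"dx":0.26,"dy":0.25,"dz":0.17,"ax":0,"ay":0,"az":-6,"gripper":155},{"dx":0.24,"dy":0.27,"dz":0.17,"ax":0,"ay":0,"az":-6,"gripper":155},{"dx":0.21,"dy":0.3,"dz":0.17,"ax":0,"ay":0,"az":-6,"gripper":155}]'
python3 -m pendant '[{"dx":0.17,"dy":0.32,"dz":0.17,"ax":0,"ay":0,"az":-6,"gripper":155},{"dx":0.14,"dy":0.33,"dz":0.17,"ax":0,"ay":0,"az":-6,"gripper":155},{"dx":0.1,"dy":0.35,"dz":0.17,"ax":0,"ay":0,"az":-6,"gripper":155},{"dx":0.07,"dy":0.36,"dz":0.17,"ax":0,"ay":0,"az":-6,"gripper":155},{"dx":0.03,"dy":0.36,"dz":0.17,"ax":0,"ay":0,"az":-6,"gripper":155}]'
python3 -m pendant '[{"dx":0,"dy":0,"dz":0,"ax":0,"ay":0,"az":0,"gripper":155},{"dx":0,"dy":0,"dz":0,"ax":0,"ay":0,"az":0,"gripper":155},{"dx":0,"dy":0,"dz":0,"ax":0,"ay":0,"az":0,"gripper":155},{"dx":0,"dy":0,"dz":0,"ax":0,"ay":0,"az":0,"gripper":155},{"dx":0,"dy":0,"dz":0,"ax":0,"ay":0,"az":0,"gripper":155}]'
python3 - <<'E'
from h import *
shot('wrist','w13')
plan(.4667,.1973,.125,123.95,5)
E
```

```text
t: 18.55
tool_pos: [0.4864, 0.167, 0.2266]
tcp_rot: [-0.7, -3.062, 0.001]
wrist_force: [0.7, 0.3, 0.1]
gripper_width: 0.0357
t: 18.97
tool_pos: [0.4765, 0.1822, 0.2181]
tcp_rot: [0.116, -3.138, 0.001]
wrist_force: [0.6, -0.9, 0.9]
gripper_width: 0.0362
t: 19.38
tool_pos: [0.4668, 0.1975, 0.2097]
tcp_rot: [0.924, -3.001, 0.0]
wrist_force: [-0.3, 1.2, 0.1]
gripper_width: 0.0358
t: 19.8
tool_pos: [0.4672, 0.1972, 0.2104]
tcp_rot: [-0.914, 3.006, -0.0]
wrist_force: [0.3, 0.9, 0.0]
gripper_width: 0.0363
t 19.85 pos [0.4672 0.1972 0.2104] yaw 123.86 F [0.  1.1 0.2] w 0.0360 tilt [0.0002 0.    ] q6 -1.91
world delta mm [ -0.5   0.1 -85.4] |row| mm 17.1
{"dx":0.01,"dy":0.01,"dz":1.71,"ax":0,"ay":0,"az":-0.02,"gripper":0}
{"dx":0.01,"dy":0.01,"dz":1.71,"ax":0,"ay":0,"az":-0.02,"gripper":0}
{"dx":0.01,"dy":0.01,"dz":1.71,"ax":0,"ay":0,"az":-0.02,"gripper":0}
{"dx":0.01,"dy":0.01,"dz":1.71,"ax":0,"ay":0,"az":-0.02,"gripper":0}
{"dx":0.01,"dy":0.01,"dz":1.71,"ax":0,"ay":0,"az":-0.02,"gripper":0}
```

View pics/w13.png

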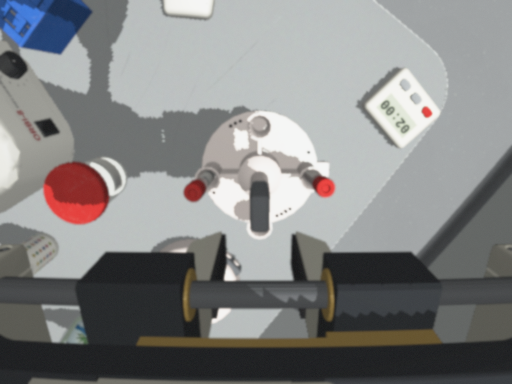

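```bash
python3 -m pendant '[{"dx":0.05,"dy":0.04,"dz":1.3,"ax":0,"ay":0,"az":0,"gripper":155},{"dx":0,"dy":0,"dz":2,"ax":0,"ay":0,"az":0,"gripper":155},{"dx":0,"dy":0,"dz":2,"ax":0,"ay":0,"az":0,"gripper":155},{"dx":0,"dy":0,"dz":2,"ax":0,"ay":0,"az":0,"gripper":155},{"dx":0,"dy":0,"dz":1.2,"ax":0,"ay":0,"az":0,"gripper":155}]'
python3 -m pendant '[{"dx":0,"dy":0,"dz":0,"ax":0,"ay":0,"az":0,"gripper":155},{"dx":0,"dy":0,"dz":0,"ax":0,"ay":0,"az":0,"gripper":155},{"dx":0,"dy":0,"dz":0,"ax":0,"ay":0,"az":0,"gripper":255},{"dx":0,"dy":0,"dz":0,"ax":0,"ay":0,"az":0,"gripper":255},{"dx":0,"dy":0,"dz":0,"ax":0,"ay":0,"az":0,"gripper":255}]'
python3 -m pendant '[{"dx":0,"dy":0,"dz":0,"ax":0,"ay":0,"az":0,"gripper":255},{"dx":0,"dy":0,"dz":0,"ax":0,"ay":0,"az":0,"gripper":255},{"dx":0,"dy":0,"dz":0,"ax":0,"ay":0,"az":0,"gripper":255},{"dx":0,"dy":0,"dz":0,"ax":0,"ay":0,"az":0,"gripper":255},{"dx":0,"dy":0,"dz":0,"ax":0,"ay":0,"az":0,"gripper":255}]'
python3 - <<'E'
from h import *
plan(.4667,.1973,.23,123.95,5)
E
```

```text
t: 20.27
tool_pos: [0.4657, 0.197, 0.1236]
tcp_rot: [0.915, -3.003, -0.0]
wrist_force: [-0.9, 0.7, -0.4]
gripper_width: 0.036
t: 20.68
tool_pos: [0.467, 0.1975, 0.1263]
tcp_rot: [-0.916, 3.003, -0.0]
wrist_force: [0.3, 1.4, 0.2]
gripper_width: 0.0203
t: 21.1
tool_pos: [0.4667, 0.1975, 0.126]
tcp_rot: [-0.916, 3.004, 0.0]
wrist_force: [-1.0, 0.5, 5.7]
gripper_width: 0.0138
t 21.10 pos [0.4667 0.1975 0.126 ] yaw 123.93 F [-1.   0.5  5.7] w 0.0138 tilt [0.0011 0.0005] q6 -1.91
world delta mm [ -0.   -0.2 104. ] |row| mm 20.8
{"dx":0.00,"dy":-0.00,"dz":-2.08,"ax":0,"ay":0,"az":-0.00,"gripper":0}
{"dx":0.00,"dy":-0.00,"dz":-2.08,"ax":0,"ay":0,"az":-0.00,"gripper":0}
{"dx":0.00,"dy":-0.00,"dz":-2.08,"ax":0,"ay":0,"az":-0.00,"gripper":0}
{"dx":0.00,"dy":-0.00,"dz":-2.08,"ax":0,"ay":0,"az":-0.00,"gripper":0}
{"dx":0.00,"dy":-0.00,"dz":-2.08,"ax":0,"ay":0,"az":-0.00,"gripper":0}
```

```bash
python3 -m pendant '[{"dx":0,"dy":0,"dz":-0.4,"ax":0,"ay":0,"az":0,"gripper":255},{"dx":0,"dy":0,"dz":-0.8,"ax":0,"ay":0,"az":0,"gripper":255},{"dx":0,"dy":0,"dz":-1.1,"ax":0,"ay":0,"az":0,"gripper":255},{"dx":0,"dy":0,"dz":-1.3,"ax":0,"ay":0,"az":0,"gripper":255},{"dx":0,"dy":0,"dz":-1.4,"ax":0,"ay":0,"az":0,"gripper":255}]'
python3 -m pendant '[{"dx":0,"dy":0,"dz":-1.4,"ax":0,"ay":0,"az":0,"gripper":255},{"dx":0,"dy":0,"dz":-1.3,"ax":0,"ay":0,"az":0,"gripper":255},{"dx":0,"dy":0,"dz":-1.1,"ax":0,"ay":0,"az":0,"gripper":255},{"dx":0,"dy":0,"dz":-0.8,"ax":0,"ay":0,"az":0,"gripper":255},{"dx":0,"dy":0,"dz":-0.4,"ax":0,"ay":0,"az":0,"gripper":255}]'
python3 - <<'E'
from h import *
shot('scene','s14')
plan(.6302,.2083,.226,136.8,15)
p,_,_,_=load('s14');crop('s14c',p,150,290,60,220,5)
E
```

```text
t: 21.52
tool_pos: [0.466, 0.1972, 0.1757]
tcp_rot: [0.916, -3.003, -0.0]
wrist_force: [-0.1, -0.6, -3.1]
gripper_width: 0.0141
t: 21.93
tool_pos: [0.4666, 0.1974, 0.2265]
tcp_rot: [-0.916, 3.004, -0.0]
wrist_force: [0.6, -0.3, -3.1]
gripper_width: 0.0136
t 21.98 pos [0.4668 0.1974 0.2266] yaw 123.93 F [ 0.8  0.3 -3.6] w 0.0136 tilt [0.0016 0.0004] q6 -1.91
world delta mm [163.4  10.9  -0.6] |row| mm 10.9
{"dx":-0.94,"dy":-0.55,"dz":0.01,"ax":0,"ay":0,"az":-0.86,"gripper":0}
{"dx":-0.94,"dy":-0.56,"dz":0.01,"ax":0,"ay":0,"az":-0.86,"gripper":0}
{"dx":-0.93,"dy":-0.58,"dz":0.01,"ax":0,"ay":0,"az":-0.86,"gripper":0}
{"dx":-0.92,"dy":-0.59,"dz":0.01,"ax":0,"ay":0,"az":-0.86,"gripper":0}
{"dx":-0.91,"dy":-0.60,"dz":0.01,"ax":0,"ay":0,"az":-0.86,"gripper":0}
{"dx":-0.90,"dy":-0.62,"dz":0.01,"ax":0,"ay":0,"az":-0.86,"gripper":0}
{"dx":-0.89,"dy":-0.63,"dz":0.01,"ax":0,"ay":0,"az":-0.86,"gripper":0}
{"dx":-0.88,"dy":-0.64,"dz":0.01,"ax":0,"ay":0,"az":-0.86,"gripper":0}
{"dx":-0.87,"dy":-0.66,"dz":0.01,"ax":0,"ay":0,"az":-0.86,"gripper":0}
{"dx":-0.86,"dy":-0.67,"dz":0.01,"ax":0,"ay":0,"az":-0.86,"gripper":0}
{"dx":-0.85,"dy":-0.68,"dz":0.01,"ax":0,"ay":0,"az":-0.86,"gripper":0}
{"dx":-0.84,"dy":-0.70,"dz":0.01,"ax":0,"ay":0,"az":-0.86,"gripper":0}
{"dx":-0.83,"dy":-0.71,"dz":0.01,"ax":0,"ay":0,"az":-0.86,"gripper":0}
{"dx":-0.82,"dy":-0.72,"dz":0.01,"ax":0,"ay":0,"az":-0.86,"gripper":0}
{"dx":-0.81,"dy":-0.73,"dz":0.01,"ax":0,"ay":0,"az":-0.86,"gripper":0}
```

View pics/s14c.png

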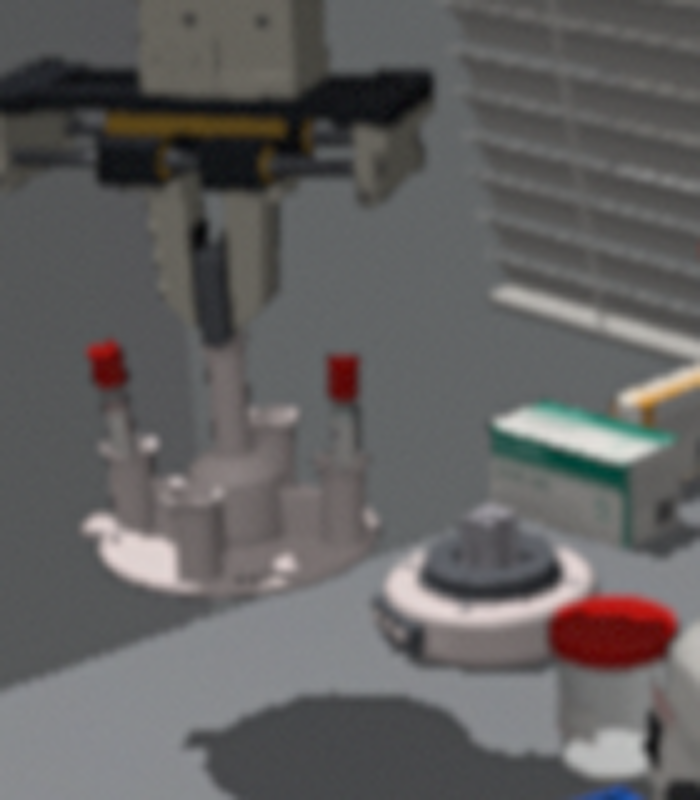

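```bash
python3 -m pendant '[{"dx":-0.4,"dy":-0.25,"dz":0,"ax":0,"ay":0,"az":-0.4,"gripper":255},{"dx":-0.8,"dy":-0.5,"dz":0,"ax":0,"ay":0,"az":-0.8,"gripper":255},{"dx":-0.93,"dy":-0.57,"dz":0,"ax":0,"ay":0,"az":-0.86,"gripper":255},{"dx":-0.93,"dy":-0.58,"dz":0,"ax":0,"ay":0,"az":-0.86,"gripper":255},{"dx":-0.92,"dy":-0.6,"dz":0,"ax":0,"ay":0,"az":-0.86,"gripper":255}]'
python3 -m pendant '[{"dx":-0.91,"dy":-0.6,"dz":0,"ax":0,"ay":0,"az":-0.86,"gripper":255},{"dx":-0.9,"dy":-0.62,"dz":0,"ax":0,"ay":0,"az":-0.86,"gripper":255},{"dx":-0.89,"dy":-0.63,"dz":0,"ax":0,"ay":0,"az":-0.86,"gripper":255},{"dx":-0.88,"dy":-0.65,"dz":0,"ax":0,"ay":0,"az":-0.86,"gripper":255},{"dx":-0.87,"dy":-0.66,"dz":0,"ax":0,"ay":0,"az":-0.86,"gripper":255}]'
python3 -m pendant '[{"dx":-0.86,"dy":-0.67,"dz":0,"ax":0,"ay":0,"az":-0.86,"gripper":255},{"dx":-0.85,"dy":-0.68,"dz":0,"ax":0,"ay":0,"az":-0.86,"gripper":255},{"dx":-0.85,"dy":-0.68,"dz":0,"ax":0,"ay":0,"az":-0.86,"gripper":255},{"dx":-0.84,"dy":-0.7,"dz":0,"ax":0,"ay":0,"az":-0.86,"gripper":255},{"dx":-0.5,"dy":-0.4,"dz":0,"ax":0,"ay":0,"az":-0.5,"gripper":255}]'
python3 - <<'E'
from h import *
plan(.6302,.2083,.226,136.8,5)
E
```

```text
t: 22.4
tool_pos: [0.5143, 0.2, 0.2243]
tcp_rot: [1.017, -2.971, -0.0]
wrist_force: [0.1, 0.8, -2.7]
gripper_width: 0.0137
t: 22.82
tool_pos: [0.5688, 0.2038, 0.224]
tcp_rot: [1.128, -2.93, -0.0]
wrist_force: [0.5, 0.7, -2.0]
gripper_width: 0.0136
t: 23.23
tool_pos: [0.619, 0.2079, 0.2237]
tcp_rot: [1.227, -2.891, -0.0]
wrist_force: [0.0, -0.1, -3.4]
gripper_width: 0.0138
t 23.23 pos [0.619  0.2079 0.2237] yaw 136.01 F [ 0.  -0.1 -3.4] w 0.0138 tilt [-0.0013 -0.0004] q6 -2.17
world delta mm [11.2  0.4  2.3] |row| mm 2.3
{"dx":-0.16,"dy":-0.16,"dz":-0.05,"ax":0,"ay":0,"az":-0.16,"gripper":0}
{"dx":-0.16,"dy":-0.16,"dz":-0.05,"ax":0,"ay":0,"az":-0.16,"gripper":0}
{"dx":-0.16,"dy":-0.16,"dz":-0.05,"ax":0,"ay":0,"az":-0.16,"gripper":0}
{"dx":-0.16,"dy":-0.16,"dz":-0.05,"ax":0,"ay":0,"az":-0.16,"gripper":0}
{"dx":-0.16,"dy":-0.16,"dz":-0.05,"ax":0,"ay":0,"az":-0.16,"gripper":0}
```

```bash
python3 -m pendant '[{"dx":-0.4,"dy":-0.4,"dz":0,"ax":0,"ay":0,"az":-0.4,"gripper":255},{"dx":-0.3,"dy":-0.3,"dz":0,"ax":0,"ay":0,"az":-0.3,"gripper":255},{"dx":-0.12,"dy":-0.1,"dz":0,"ax":0,"ay":0,"az":-0.1,"gripper":255},{"dx":0,"dy":0,"dz":0,"ax":0,"ay":0,"az":0,"gripper":255},{"dx":0,"dy":0,"dz":0,"ax":0,"ay":0,"az":0,"gripper":255}]'
python3 -m pendant '[{"dx":0,"dy":0,"dz":0,"ax":0,"ay":0,"az":0,"gripper":255},{"dx":0,"dy":0,"dz":0,"ax":0,"ay":0,"az":0,"gripper":255},{"dx":0,"dy":0,"dz":0,"ax":0,"ay":0,"az":0,"gripper":255},{"dx":0,"dy":0,"dz":0,"ax":0,"ay":0,"az":0,"gripper":255},{"dx":0,"dy":0,"dz":0,"ax":0,"ay":0,"az":0,"gripper":255}]'
python3 - <<'E'
from h import *
shot('scene','s15');shot('wrist','w15')
plan(.6302,.2083,.226,136.8,1)
p,_,_,_=load('s15');crop('s15c',p,190,310,70,210,5)
p,_,_,_=load('w15');crop('w15c',p,170,350,140,300,4)
E
```

```text
t: 23.65
tool_pos: [0.6288, 0.2085, 0.2253]
tcp_rot: [1.246, -2.883, -0.0]
wrist_force: [-0.8, -0.5, -3.1]
gripper_width: 0.0141
t: 24.07
tool_pos: [0.629, 0.2085, 0.2255]
tcp_rot: [-1.246, 2.883, 0.0]
wrist_force: [-0.2, -0.7, -1.9]
gripper_width: 0.014
t 24.17 pos [0.629  0.2085 0.2254] yaw 136.75 F [ 0.  -0.6 -3.2] w 0.0138 tilt [0.0001 0.0001] q6 -2.18
world delta mm [ 1.2 -0.2  0.6] |row| mm 1.3
{"dx":-0.06,"dy":-0.10,"dz":-0.06,"ax":0,"ay":0,"az":-0.05,"gripper":0}
```

View pics/s15c.png

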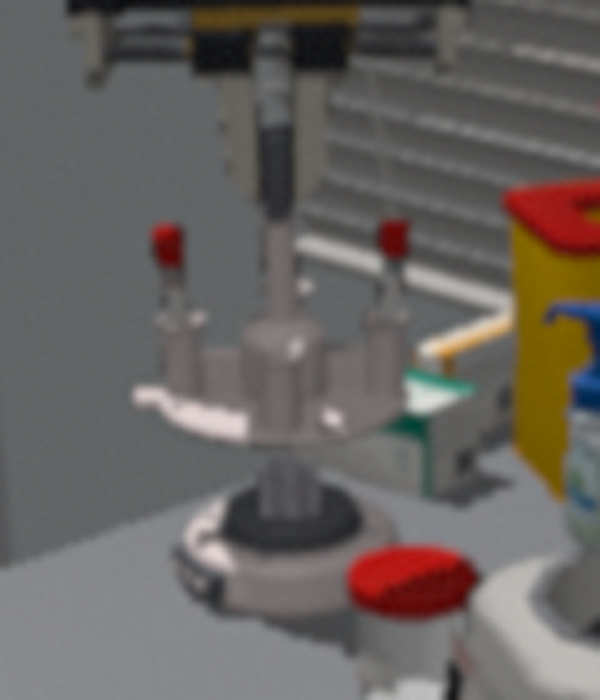

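View pics/w15c.png

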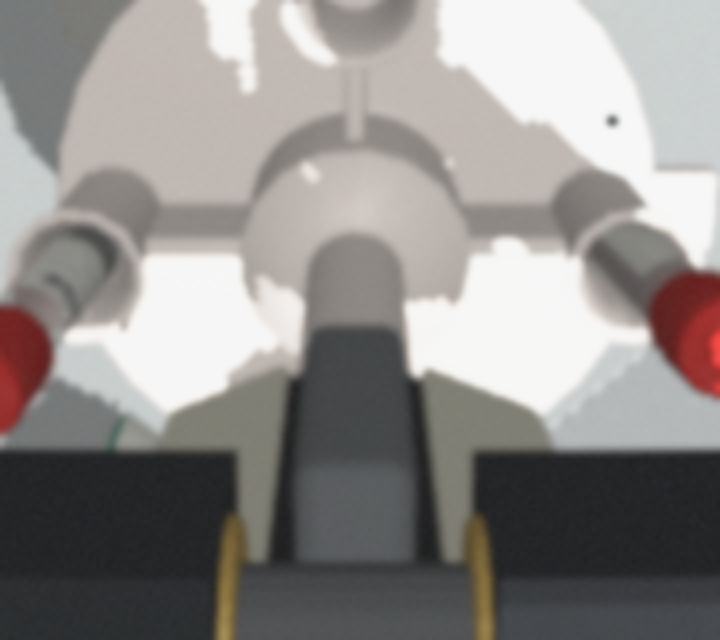

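```bash
cat > lev.py <<'E'
import sys
from h import *
np.set_printoptions(precision=4,suppress=True)
p,d,pos,rot=load(sys.argv[1]);cm=cam('wrist',pos,rot);M=R.from_rotvec(rot).as_matrix()
vv,uu=np.mgrid[60:260,150:380];uv=np.c_[uu.ravel(),vv.ravel()];o,r=rays(cm,uv);P=(o+r*d[60:260,150:380].ravel()[:,None]-pos)@M
rr=np.hypot(P[:,0],P[:,1]);k=(rr<.066)&(rr>.03)&(abs(P[:,2]-.120)<.012)
Q=P[k]
for _ in range(4):
    A=np.c_[Q[:,:2],np.ones(len(Q))];c=np.linalg.lstsq(A,Q[:,2],rcond=None)[0];e=Q[:,2]-A@c;Q=Q[abs(e)<max(.002,1.5*e.std())]
print('plane z=ax+by+c',c,'deg',np.degrees(c[:2]),len(Q),e.std())
E
python3 lev.py w15
python3 - <<'E'
from h import *
np.set_printoptions(precision=4,suppress=True)
f=lambda a,o,s:(np.array(a,float)+.5)/s-.5+np.array(o)
p,d,pos,rot=load('w15');cm=cam('wrist',pos,rot);M=R.from_rotvec(rot).as_matrix()
# cup rims (z tool = .126-.046=.080)
zz=pos[2]-.080
P=onplane(cm,f([[73,262],[635,262],[362,5]],(170,140),4),zz);print((P-pos)@M)
E
```

```text
plane z=ax+by+c [-0.0028  0.0001  0.1193] deg [-0.1615  0.0039] 8056 0.0006777720185301932
[[ 0.0033 -0.0531  0.08  ]
 [ 0.0033  0.0514  0.08  ]
 [ 0.0509  0.0006  0.08  ]]
```

View pics/w15.png

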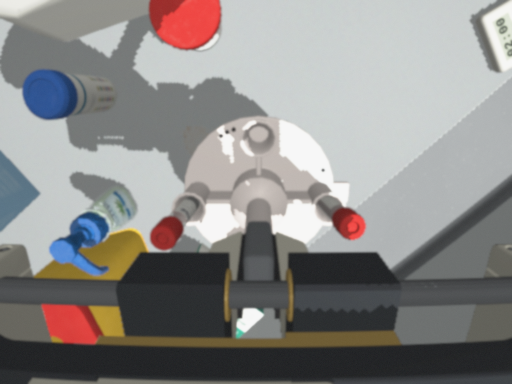

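```bash
cat > circ.py <<'E'
import sys
from h import *
from scipy.optimize import least_squares
np.set_printoptions(precision=4,suppress=True)
p,d,pos,rot=load(sys.argv[1]);cm=cam('wrist',pos,rot);M=R.from_rotvec(rot).as_matrix()
# deck top in depth: boundary = deck-level pixel adjacent to far lower pixel
K,D,T=cm
vv,uu=np.mgrid[0:384,0:512];uv=np.c_[uu.ravel(),vv.ravel()];o,r=rays(cm,uv);P=((o+r*d.ravel()[:,None]-pos)@M)
z=P[:,2].reshape(384,512)
m=((z>.113)&(z<.127)).astype(np.uint8)
low=((z>.135)).astype(np.uint8)
b=(m==1)&(cv2.dilate(low,np.ones((3,3),np.uint8))==1)
ys,xs=np.where(b);Q=onplane(cm,np.c_[xs,ys],pos[2]-.120);Q=(Q-pos)@M
k=(abs(np.hypot(Q[:,0],Q[:,1])-.065)<.006);Q=Q[k]
f=lambda v:np.hypot(Q[:,0]-v[0],Q[:,1]-v[1])-v[2]
s=least_squares(f,[0,0,.065],loss='soft_l1',f_scale=.0007);print('deck centre in tool',s.x,len(Q),np.std(f(s.x)), 'az range',np.degrees(np.arctan2(Q[:,1],Q[:,0])).min().round(),np.degrees(np.arctan2(Q[:,1],Q[:,0])).max().round())
print('world',pos+M@np.array([s.x[0],s.x[1],.1253]))
s=least_squares(lambda v:np.hypot(Q[:,0]-v[0],Q[:,1]-v[1])-.0647,[0,0],loss='soft_l1',f_scale=.0007);print(s.x)
E
python3 circ.py w15
```

```text
deck centre in tool [ 0.001  -0.0007  0.0638] 368 0.0007629844138371032 az range -137.0 138.0
world [0.6288 0.2073 0.1002]
[ 0.0001 -0.0006]
```

Run:
```python
from h import *
plan(.6300,.2089,.196,136.8,5)
```

```text
t 24.17 pos [0.629  0.2085 0.2254] yaw 136.75 F [ 0.  -0.6 -3.2] w 0.0138 tilt [0.0001 0.0001] q6 -2.18
world delta mm [  1.    0.4 -29.4] |row| mm 5.9
{"dx":-0.02,"dy":-0.01,"dz":0.59,"ax":0,"ay":0,"az":-0.01,"gripper":0}
{"dx":-0.02,"dy":-0.01,"dz":0.59,"ax":0,"ay":0,"az":-0.01,"gripper":0}
{"dx":-0.02,"dy":-0.01,"dz":0.59,"ax":0,"ay":0,"az":-0.01,"gripper":0}
{"dx":-0.02,"dy":-0.01,"dz":0.59,"ax":0,"ay":0,"az":-0.01,"gripper":0}
{"dx":-0.02,"dy":-0.01,"dz":0.59,"ax":0,"ay":0,"az":-0.01,"gripper":0}
```

```bash
python3 -m pendant '[{"dx":-0.05,"dy":-0.02,"dz":0.4,"ax":0,"ay":0,"az":0,"gripper":255},{"dx":-0.05,"dy":-0.02,"dz":0.7,"ax":0,"ay":0,"az":0,"gripper":255},{"dx":0,"dy":0,"dz":0.8,"ax":0,"ay":0,"az":0,"gripper":255},{"dx":0,"dy":0,"dz":0.7,"ax":0,"ay":0,"az":0,"gripper":255},{"dx":0,"dy":0,"dz":0.4,"ax":0,"ay":0,"az":0,"gripper":255}]'
python3 -m pendant '[{"dx":0,"dy":0,"dz":0,"ax":0,"ay":0,"az":0,"gripper":255},{"dx":0,"dy":0,"dz":0,"ax":0,"ay":0,"az":0,"gripper":255},{"dx":0,"dy":0,"dz":0,"ax":0,"ay":0,"az":0,"gripper":255},{"dx":0,"dy":0,"dz":0,"ax":0,"ay":0,"az":0,"gripper":255},{"dx":0,"dy":0,"dz":0,"ax":0,"ay":0,"az":0,"gripper":255}]'
python3 - <<'E'
from h import *
shot('scene','s16');shot('wrist','w16')
plan(.6300,.2089,.196,136.8,1)
p,_,_,_=load('s16');crop('s16c',p,190,310,80,220,5)
E
python3 circ.py w16; python3 lev.py w16
```

```text
t: 24.58
tool_pos: [0.6294, 0.2088, 0.1933]
tcp_rot: [1.245, -2.881, -0.001]
wrist_force: [-0.4, -0.4, -3.3]
gripper_width: 0.0135
t: 25.0
tool_pos: [0.6303, 0.209, 0.1959]
tcp_rot: [-1.246, 2.883, -0.0]
wrist_force: [0.7, 0.2, -3.1]
gripper_width: 0.0139
t 25.10 pos [0.6302 0.209  0.1957] yaw 136.75 F [-0.1 -0.8 -3.5] w 0.0141 tilt [0.0006 0.0002] q6 -2.18
world delta mm [-0.2 -0.1  0.3] |row| mm 0.3
{"dx":0.02,"dy":0.01,"dz":-0.03,"ax":0,"ay":0,"az":-0.05,"gripper":0}
deck centre in tool [ 0.001  -0.0007  0.0638] 367 0.0007633898331146196 az range -137.0 138.0
world [0.6301 0.2078 0.0705]
[ 0.0001 -0.0006]
plane z=ax+by+c [-0.003  -0.0001  0.1193] deg [-0.1707 -0.0046] 8073 0.0006837293333506394
```

View pics/s16c.png

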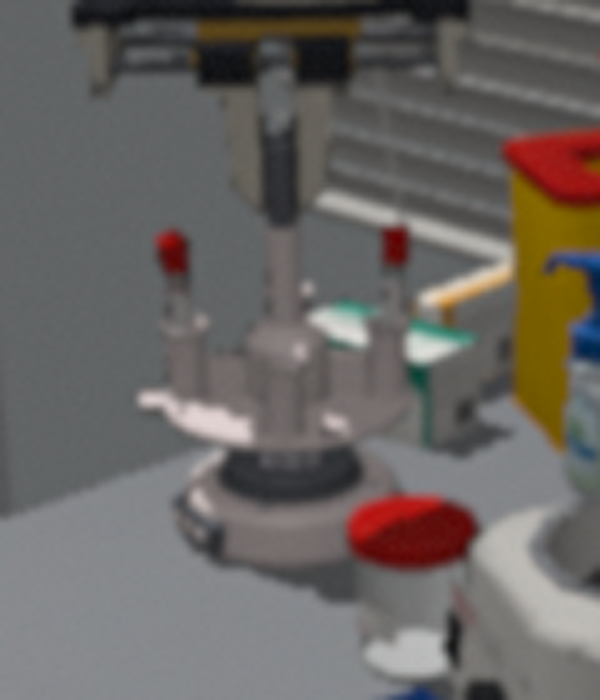

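```bash
python3 -m pendant '[{"dx":0,"dy":0,"dz":0.2,"ax":0,"ay":0,"az":0,"gripper":255},{"dx":0,"dy":0,"dz":0.3,"ax":0,"ay":0,"az":0,"gripper":255},{"dx":0,"dy":0,"dz":0.3,"ax":0,"ay":0,"az":0,"gripper":255},{"dx":0,"dy":0,"dz":0.2,"ax":0,"ay":0,"az":0,"gripper":255},{"dx":0,"dy":0,"dz":0,"ax":0,"ay":0,"az":0,"gripper":255}]'
python3 -m pendant '[{"dx":0,"dy":0,"dz":0.1,"ax":0,"ay":0,"az":0,"gripper":255},{"dx":0,"dy":0,"dz":0.1,"ax":0,"ay":0,"az":0,"gripper":255},{"dx":0,"dy":0,"dz":0.1,"ax":0,"ay":0,"az":0,"gripper":255},{"dx":0,"dy":0,"dz":0.1,"ax":0,"ay":0,"az":0,"gripper":255},{"dx":0,"dy":0,"dz":0,"ax":0,"ay":0,"az":0,"gripper":255}]'
python3 - <<'E'
from h import *
plan(.6302,.2090,.175,136.8,1);print(observe()['ft_torque'])
E
```

```text
t: 25.52
tool_pos: [0.6297, 0.2089, 0.1844]
tcp_rot: [1.246, -2.883, -0.001]
wrist_force: [-0.1, 0.1, -3.0]
gripper_width: 0.0138
t: 25.93
tool_pos: [0.63, 0.209, 0.1811]
tcp_rot: [1.246, -2.884, -0.0]
wrist_force: [0.7, -0.1, -2.4]
gripper_width: 0.0137
t 25.93 pos [0.63   0.209  0.1811] yaw 136.75 F [ 0.7 -0.1 -2.4] w 0.0137 tilt [-0.0002  0.    ] q6 -2.18
world delta mm [ 0.2  0.  -6.1] |row| mm 6.1
{"dx":-0.02,"dy":-0.01,"dz":0.61,"ax":0,"ay":0,"az":-0.05,"gripper":0}
[0.0987431  0.03532918 0.04523655]
```

```bash
python3 -m pendant '[{"dx":0,"dy":0,"dz":0.2,"ax":0,"ay":0,"az":0,"gripper":255},{"dx":0,"dy":0,"dz":0.2,"ax":0,"ay":0,"az":0,"gripper":255},{"dx":0,"dy":0,"dz":0.2,"ax":0,"ay":0,"az":0,"gripper":255},{"dx":0,"dy":0,"dz":0.2,"ax":0,"ay":0,"az":0,"gripper":255},{"dx":0,"dy":0,"dz":0.2,"ax":0,"ay":0,"az":0,"gripper":255}]'
python3 -m pendant '[{"dx":0,"dy":0,"dz":0.1,"ax":0,"ay":0,"az":0,"gripper":255},{"dx":0,"dy":0,"dz":0.1,"ax":0,"ay":0,"az":0,"gripper":255},{"dx":0,"dy":0,"dz":0.1,"ax":0,"ay":0,"az":0,"gripper":255},{"dx":0,"dy":0,"dz":0.1,"ax":0,"ay":0,"az":0,"gripper":255},{"dx":0,"dy":0,"dz":0,"ax":0,"ay":0,"az":0,"gripper":255}]'
python3 - <<'E'
from h import *
plan(.6302,.2090,.167,136.8,1);print(observe()['ft_torque'])
E
```

```text
t: 26.35
tool_pos: [0.63, 0.209, 0.1711]
tcp_rot: [1.246, -2.884, -0.0]
wrist_force: [-0.2, 0.2, -4.0]
gripper_width: 0.0141
t: 26.77
tool_pos: [0.6302, 0.209, 0.1681]
tcp_rot: [-1.246, 2.883, -0.0]
wrist_force: [-1.1, 0.8, -0.6]
gripper_width: 0.0139
t 26.77 pos [0.6302 0.209  0.1681] yaw 136.75 F [-1.1  0.8 -0.6] w 0.0139 tilt [0.0009 0.0002] q6 -2.18
world delta mm [-0.  -0.  -1.1] |row| mm 1.1
{"dx":0.00,"dy":-0.00,"dz":0.11,"ax":0,"ay":0,"az":-0.05,"gripper":0}
[ 0.08888862  0.05320479 -0.03187915]
```

```bash
python3 -m pendant '[{"dx":0,"dy":0,"dz":0.1,"ax":0,"ay":0,"az":0,"gripper":255},{"dx":0,"dy":0,"dz":0.1,"ax":0,"ay":0,"az":0,"gripper":255},{"dx":0,"dy":0,"dz":0.1,"ax":0,"ay":0,"az":0,"gripper":255},{"dx":0,"dy":0,"dz":0.1,"ax":0,"ay":0,"az":0,"gripper":255},{"dx":0,"dy":0,"dz":0,"ax":0,"ay":0,"az":0,"gripper":255}]'
python3 -m pendant '[{"dx":0,"dy":0,"dz":0.1,"ax":0,"ay":0,"az":0,"gripper":255},{"dx":0,"dy":0,"dz":0.1,"ax":0,"ay":0,"az":0,"gripper":255},{"dx":0,"dy":0,"dz":0.1,"ax":0,"ay":0,"az":0,"gripper":255},{"dx":0,"dy":0,"dz":0,"ax":0,"ay":0,"az":0,"gripper":255},{"dx":0,"dy":0,"dz":0,"ax":0,"ay":0,"az":0,"gripper":255}]'
python3 - <<'E'
from h import *
shot('wrist','w17')
E
python3 lev.py w17
```

```text
t: 27.18
tool_pos: [0.6303, 0.2091, 0.164]
tcp_rot: [-1.246, 2.883, -0.0]
wrist_force: [-2.4, 0.0, 5.9]
gripper_width: 0.0139
t: 27.6
tool_pos: [0.6303, 0.2091, 0.1615]
tcp_rot: [-1.246, 2.882, -0.0]
wrist_force: [-2.9, -0.4, 8.2]
gripper_width: 0.0139
plane z=ax+by+c [-0.005  -0.0006  0.1193] deg [-0.2858 -0.0369] 8066 0.0006822140551827478
```

```bash
python3 -m pendant '[{"dx":0,"dy":0,"dz":0.1,"ax":0,"ay":0,"az":0,"gripper":255},{"dx":0,"dy":0,"dz":0.05,"ax":0,"ay":0,"az":0,"gripper":255},{"dx":0,"dy":0,"dz":0,"ax":0,"ay":0,"az":0,"gripper":255},{"dx":0,"dy":0,"dz":0,"ax":0,"ay":0,"az":0,"gripper":255},{"dx":0,"dy":0,"dz":0,"ax":0,"ay":0,"az":0,"gripper":255}]'
python3 -m pendant '[{"dx":0,"dy":0,"dz":0.1,"ax":0,"ay":0,"az":0,"gripper":255},{"dx":0,"dy":0,"dz":0,"ax":0,"ay":0,"az":0,"gripper":255},{"dx":0,"dy":0,"dz":0,"ax":0,"ay":0,"az":0,"gripper":255},{"dx":0,"dy":0,"dz":0,"ax":0,"ay":0,"az":0,"gripper":255},{"dx":0,"dy":0,"dz":0,"ax":0,"ay":0,"az":0,"gripper":255}]'
```

```text
t: 28.07
tool_pos: [0.6304, 0.2091, 0.1603]
tcp_rot: [-1.246, 2.882, -0.0]
wrist_force: [-2.3, -0.8, 9.0]
gripper_width: 0.0137
t: 28.48
tool_pos: [0.6304, 0.2091, 0.16]
tcp_rot: [-1.246, 2.882, -0.001]
wrist_force: [-5.0, -1.3, 12.1]
gripper_width: 0.0137
```

```bash
python3 -m pendant '[{"dx":0.04,"dy":0.04,"dz":0.1,"ax":0,"ay":0,"az":0,"gripper":255},{"dx":0,"dy":0,"dz":0.05,"ax":0,"ay":0,"az":0,"gripper":255},{"dx":0,"dy":0,"dz":0,"ax":0,"ay":0,"az":0,"gripper":255},{"dx":0,"dy":0,"dz":0,"ax":0,"ay":0,"az":0,"gripper":255},{"dx":0,"dy":0,"dz":0,"ax":0,"ay":0,"az":0,"gripper":255}]'
python3 - <<'E'
from h import *
shot('wrist','w18');shot('scene','s18');plan(.63,.209,.16,136.8,1)
p,_,_,_=load('s18');crop('s18c',p,190,310,80,220,5)
E
python3 lev.py w18; python3 circ.py w18
```

```text
t: 28.9
tool_pos: [0.6304, 0.2092, 0.1599]
tcp_rot: [-1.245, 2.879, -0.001]
wrist_force: [-4.8, -1.6, 18.5]
gripper_width: 0.0137
t 29.00 pos [0.6304 0.2092 0.1599] yaw 136.76 F [-5.3 -1.1 17.6] w 0.0136 tilt [0.0047 0.0012] q6 -2.18
world delta mm [-0.4 -0.2  0.1] |row| mm 0.5
{"dx":0.05,"dy":0.01,"dz":-0.01,"ax":0,"ay":0,"az":-0.04,"gripper":0}
plane z=ax+by+c [-0.0085 -0.0016  0.1193] deg [-0.485  -0.0929] 8161 0.0006808859605444349
deck centre in tool [ 0.0017 -0.0004  0.0638] 365 0.0007208022889431873 az range -138.0 138.0
world [0.6302 0.2079 0.0346]
[ 0.0008 -0.0004]
```

View pics/s18c.png

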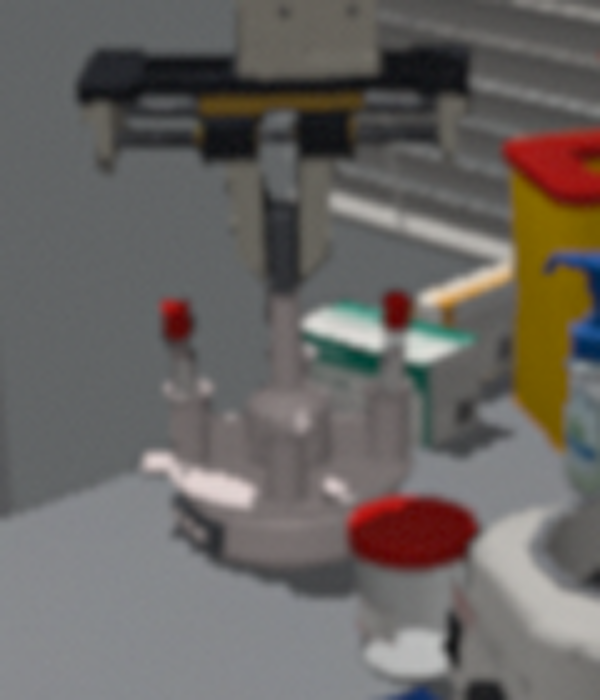

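View pics/w18.png

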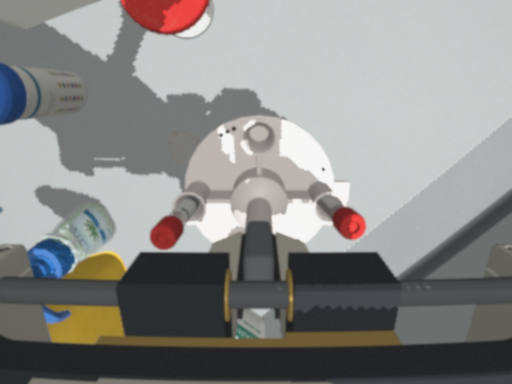

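```bash
python3 -m pendant '[{"dx":0,"dy":0,"dz":0,"ax":0,"ay":0,"az":0,"gripper":255},{"dx":0,"dy":0,"dz":0,"ax":0,"ay":0,"az":0,"gripper":255},{"dx":0,"dy":0,"dz":0,"ax":0,"ay":0,"az":0,"gripper":255},{"dx":0,"dy":0,"dz":0,"ax":0,"ay":0,"az":0,"gripper":255},{"dx":0,"dy":0,"dz":0,"ax":0,"ay":0,"az":0,"gripper":255}]'
python3 -c "
from bench import close_job
print(close_job())"
```

```text
t: 29.42
tool_pos: [0.6304, 0.2092, 0.1599]
tcp_rot: [-1.245, 2.879, -0.001]
wrist_force: [-5.3, -0.4, 17.4]
gripper_width: 0.014
the job is handed in; nothing more can be done
None
```

The job is done and handed in at about 29 s. One tube went into pocket 1, then the other into pocket 2. I gripped the loaded carousel by its flat grip, carried it level, turned it about 13° and slid it onto the spindle. It went down with no added force, and I pressed it against the sprung seat and kept gripping.

- **Seat:** from 12 to 18 N the carousel moved only 0.1 mm, so it is at its stop. Its underside is at about 34.6 mm, against 34 mm expected. The push held steady at 17.4 N when I handed in.
- **Grip and level:** the gripper reads 14 mm and the carousel has not slipped in it. At the last check, under the full push, the deck was within about 0.5° of the tool, with the tool itself about 0.3° off vertical.
- **Tubes:** each met its pocket floor with 3.5 to 5 N. The cap tops then read 94.5 mm, against 96 mm for a seated tube. They lean a few degrees in the loose pockets.
- **Cup:** not touched, and the last picture shows it standing upright.
- **Side load:** pressing down left about 5 N of sideways force at the wrist. It is small and I did not correct it further.
- **Disagreement between checks:** two ways of finding the carousel's centre from the camera differed by up to 1 mm, within the 1.5 mm clearance.

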